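Refit the spice carousel's turning grip and bring the jam jar to the front

TASK

The steel pin on the spice carousel has lost its turning grip: of the two wooden grips standing on the counter, slide the one whose hole fits fully down onto the pin before the carousel is turned to the front, and leave the other one standing on the counter. Then turn the carousel until the wide jam jar stands squarely over the steel tongue that marks its front, and finish with the gripper still closed on the fitted grip, holding the carousel still. Leave everything else on the counter where it is.

Things in the scene. Friction and masses are not known exactly. Their poses are not given: they have to be found in the camera images.
- carousel_base: Fixed grey base of the spice carousel, 210 mm across. Origin on the turning axis at counter height; -x points to its front tongue. On it turns a wooden deck (250 mm across, top 24 mm above the counter) with, fixed to it, the jam jar, five slim spice jars (36 mm across, tops 82 mm above the counter), a low central hub and the steel pin post. Only the post is higher than 85 mm
- front_tongue (a point): Point on top of the steel tongue (16 mm wide) that sticks out from under the deck at the carousel's front, 145 mm from the axis, 8 mm above the counter; it does not turn
- turntable (a joint): Angle of the deck, rad, counter-clockwise seen from above; 0 (or any whole turn, e.g. 6.283) puts the jam jar exactly over the front tongue. Starts between 1.0 and 5.2, turns freely either way for several turns, stays where it is left (bearing friction about 0.1 N m, 1 to 2 N at the pin)
- jam_jar (a point): Centre of the top of the jam jar's lid: the only wide jar, glass with a steel screw lid, 68 mm across, standing on the deck 78 mm from the axis, lid top 84 mm above the counter
- pin_seat (a point): Centre of the shoulder on which the fitted grip rests, 102 mm above the counter, 90 mm from the axis; turns with the deck. Below it the steel post, 22 mm across; above it the pin, 12 mm across, 34 mm high, tip tapered. Seen from above the pin is a quarter turn clockwise from the jam jar about the axis: jam jar in front, pin at the base's +y side
- grip_wide: Wooden grip that fits: an upright plain tube of light wood, 34 mm across, 45 mm high, with a through bore of 17 mm. Loose, standing on the counter, 35 g. Origin at the centre of its underside, z along the bore. On the pin it can spin freely, so a gripper need not turn as the carousel turns
- grip_narrow: Wooden grip that does not fit: same outside (34 mm across, 45 mm high), but a bore of only 8 mm. Loose, standing on the counter. Origin at the centre of its underside. The two grips may stand in either place
- shaker: Bystander: steel salt shaker, 30 mm across, 68 mm high, standing between the two grips. Origin at the centre of its underside
- plate: Bystander: white ceramic plate, 140 mm across, 15 mm high, beyond the carousel. Origin at the centre of its underside
- spatula: Bystander: wooden spatula, 280 mm long, lying to the left of the carousel, handle towards its -x. Origin under its middle
- mug: Bystander: blue ceramic mug, 80 mm across, 90 mm high, on the right. Origin at the centre of its underside
- grater: Bystander: upright steel box grater, 66 x 96 mm, 221 mm high with its handle, far right. Origin at the centre of its underside

How it is judged (in metres and radians):
On the way:
1. the fitting grip is fully down on the pin, while the jam jar is not yet at the front (horizontal distance between grip_wide and pin_seat below 0.006 m and z of grip_wide in the frame of pin_seat between -0.006 and 0.006 m and angle between grip_wide's own z axis and vertical below 0.15 rad and not (y of jam_jar in the frame of carousel_base between -0.01 and 0.01 m and x of jam_jar in the frame of carousel_base below 0 m)), for 0.2 s.
At the end, for the whole second after the job is handed in: Wide-bored grip fully down on the pin (6 mm, 0.15 rad); jam jar within 10 mm sideways of the axis-to-tongue line, on the tongue side; deck still (under 0.05 rad/s); fingers press the fitted grip with over 1 N; the other grip stands upright on the counter (horizontal distance between grip_wide and pin_seat below 0.006 m and z of grip_wide in the frame of pin_seat between -0.006 and 0.006 m and angle between each of grip_wide, grip_narrow's own z axis and vertical below 0.15 rad and y of jam_jar in the frame of carousel_base between -0.01 and 0.01 m and x of jam_jar in the frame of carousel_base below 0 m and velocity of joint turntable between -0.05 and 0.05 rad/s and contact force between the fingers and grip_wide above 1 N and height (world z) of grip_narrow below 0.008 m); the arm keeps its last pose, push and grip.
It fails at once if a bystander (shaker, plate, spatula, mug or grater) is moved more than 20 mm or knocked over (distance of any of shaker, plate, spatula, mug, grater from where it was at the start of the episode above 0.02 m or angle between any of shaker, plate, spatula, mug, grater's own z axis and vertical above 0.5 rad).
It also fails if it takes over 48 s, if anything falls off the work surface, if the arm or the gripper's body presses on something with over 40 N, if the wrist force passes 120 N, or if a joint passes its speed limit or range.

ROBOT

A 6-joint arm with a two-finger parallel gripper is mounted at the origin on the work surface. World frame = base frame: x ahead of the robot, y to its left, z up, the work surface at z = 0. Lengths are in mm, angles in rad, forces in N, time in s.
With the tool pointing down it reaches from about 325 to 875 mm from the base axis. Payload 4.4 kg.
Tool frame: the origin (TCP) lies midway between the tips of the shut fingers; the grasp point (between the pads) lies 19 mm behind it; z points along the fingers, x is the direction in which the jaws open and shut, and the axes are right-handed (so a half turn about z gives the same grasp; the last joint's range is limited). The gripper opens to 85 mm and grips with 20 to 120 N. Pads are 22 mm wide; open, the fingers measure 114 mm over their backs; the gripper's body (76 mm by 85 mm) begins 54 mm behind the grasp point. The pads swing forward as they close: fully open they stand 13 mm farther back than shut.
Start: joints at [1.085, 0.207, 1.542, -0, 1.393, -0.15], TCP at [189.486, 542.883, 231.282] pointing down, gripper open.
Joint ranges: [-2.73, 2.73], [-0.86, 2.22], [0.23, 2.46], [-1.11, 4.25], [0.08, 2.63], [-2.82, 2.82]. Speed limits (rad/s): [2.79, 2.79, 3.14, 3.14, 3.14, 3.14].

INTERFACE

Orientations are given as a unit quaternion [w, x, y, z].
In Python, from rig import status, imaging, env, finder gives the robot as it stands.
- The arm moves only by the tool jog_arm, never from a script. Its argument "steps" is a list of rows, each an object of numbers: "rx", "ry", "rz": the turn, a rotation vector about the tool's x, y, z in rad; "dx", "dy", "dz": the shift along the tool's x, y, z in cm; "claw": the finger opening in cm, from 0 to 8.54. A call has exactly 10 rows; each row shifts and turns the commanded pose from where the row before left it, along the tool's axes as they then stand; what a row does not reach is not made up. A row lasts 1/12 s, in which the tool goes at most 41.7 mm and 7.16 degrees, less where a joint would pass 70% of its speed; a pose out of reach is approached as far as the arm can. A call is refused whole if a number of a shift passes 4.17 or a number of a turn 0.125, either way. A call with a gripper value outside its range is refused whole. The fingers move at their own pace and stop on an object; the grip force is fixed at half the most. Time passes only in rows, so rows that do not move let the fingers close, or fill a call up. It gives the time, the measured TCP pose, the force and the opening at its end, in the units of the state.
- status.observe(): the state, without advancing time (a new reading comes with each control period).
- imaging.capture(name): name is "scene" or "side" or "wrist"; returns the picture (480x640x3 uint8, red, green, blue); there is no depth.
- imaging.camera_model(name): a dict with "vertical_fov" (degrees; the focal length in pixels is half the picture's height over the tangent of half this angle, whatever the lens; pixels are square), "cx", "cy" (the principal point, pixels), "R" (3x3) and "t" (3): a world point X has camera coordinates R X + t; the wrist camera has in their place "T_tool_cam" (4x4, takes a point from camera to tool coordinates, whose origin is the TCP and whose axes are the tool frame's). Camera axes: x right, y down, z forward; pixel columns grow to the right and rows downward; lengths in mm; the calibration is good to about 2 mm. A picture is of the moment at which its call begins: read the wrist's pose just before it. camera_model takes no time and is no camera call.
- env.close_job(): hands the job in, once; it reports no verdict.
Trained networks look in the newest picture that a camera, given by its name, has taken for a name from the list of things; names that differ only in an ending like _2 or _b are one class to them, and where a whole thing is asked for, a point or a joint stands for the part that bears it (a point fixed in the world has none). Each returns a list of dicts, best first, with "p" (0 to 1); they miss things now and then, are a little off and sometimes report something else, mostly with a low value. They report only what shows in the picture. A call takes as long as a camera call.
- finder.regions_of(thing, camera): "mask" (480x640 bool, what is visible of it) and "bbox" ([centre column, centre row, width, height] as shares, 0 to 1, of the picture: columns of its width, rows of its height, round what is visible of it).
- finder.pinpoint(thing, camera): "point" ([column, row] as shares, 0 to 1, of the picture: columns of its width, rows of its height: a listed point, or the origin of a listed thing).
The state is a dict: "time_s": time; "qpos": joint angles; "joint_velocities": joint speeds; "tau": joint torques, N m; "eef_pos": TCP position; "tcp_rot": TCP orientation; "force": force on the tool from outside, world axes, zero at the start; "wrist_torque": the same for the moment, N m; "gripper_width": finger opening in mm.
Only numpy, scipy, OpenCV 4.12 (cv2) and the standard library are available. Lean on these libraries where they do the work, as an engineer would, in place of code of your own. Each camera call takes 0.05 s, during which the arm holds its last target.

## Working session

There is one attempt and no reset: what is moved stays moved. The work goes in short steps, Python scripts to look and compute and a tool call to move; the robot and the scene stay as the last step left them, time stands still between calls to the robot, and variables do not carry over. Pictures are saved under pics/ and viewed, and the job is handed in when it is done.

Besides the shell and the picture viewer there is one more tool, called as a command line: name --argument value ..., lists and objects as JSON in quotes. jog_arm: Moves the arm, as the interface text tells. Its arguments: {"type":"object","properties":{"steps":{"type":"array","items":{"type":"object","properties":{"rx":{"type":"number"},"ry":{"type":"number"},"rz":{"type":"number"},"dx":{"type":"number"},"dy":{"type":"number"},"dz":{"type":"number"},"claw":{"type":"number"}}}}},"required":["steps"]}

```bash
ls; mkdir -p pics; cat > h.py <<'E'
import numpy as np, cv2
from rig import status, imaging, env, finder
from scipy.spatial.transform import Rotation as Rn
def cam(name, st=None):
    m=imaging.camera_model(name); f=240/np.tan(np.radians(m['vertical_fov'])/2)
    if 'R' in m and name!='wrist':
        R=np.array(m['R']);t=np.array(m['t']); 
    else:
        T=np.array(m['T_tool_cam']); st=st or status.observe()
        W=np.eye(4);q=st['tcp_rot'];W[:3,:3]=Rn.from_quat([q[1],q[2],q[3],q[0]]).as_matrix();W[:3,3]=st['eef_pos']
        C=np.linalg.inv(W@T);R=C[:3,:3];t=C[:3,3]
    return R,t,f,m['cx'],m['cy']
def ray(c,u,v):
    R,t,f,cx,cy=c
    return -R.T@t, R.T@np.array([(u-cx)/f,(v-cy)/f,1])
def atz(c,u,v,z):
    o,d=ray(c,u,v); return o+d*(z-o[2])/d[2]
def proj(c,X):
    R,t,f,cx,cy=c; p=R@np.array(X,float)+t; return np.array([cx+f*p[0]/p[2],cy+f*p[1]/p[2]])
def tri(c1,p1,c2,p2):
    A=[];b=[]
    M=np.zeros((3,3));B=np.zeros(3)
    for c,p in((c1,p1),(c2,p2)):
        o,d=ray(c,*p);d=d/np.linalg.norm(d);P=np.eye(3)-np.outer(d,d);M+=P;B+=P@o
    return np.linalg.solve(M,B)
def snap(name,fn):
    im=imaging.capture(name); cv2.imwrite('pics/'+fn+'.png',cv2.cvtColor(im,cv2.COLOR_RGB2BGR)); return im
E
python3 - <<'E'
from h import *
s=status.observe(); print(s)
for n in('scene','side','wrist'):
    snap(n,n+'0'); print(n,imaging.camera_model(n))
E
```

```text
pics
{'time_s': 0.0, 'qpos': array([ 1.08448517e+00,  2.07411616e-01,  1.54295967e+00, -1.22793336e-05,
        1.39351867e+00, -1.50475329e-01]), 'joint_velocities': array([ 0.00024838,  0.00046815, -0.00043764, -0.00109358,  0.00049799,
        0.00041782]), 'tau': array([ 7.36676466e-04, -3.83036971e+01, -2.91595316e+01, -1.94333729e-04,
        1.05339909e-02, -9.83219394e-06]), 'eef_pos': array([189.13597967, 542.19445607, 230.12782292]), 'tcp_rot': array([ 5.22534118e-04,  8.15338766e-01,  5.78983055e-01, -1.02293444e-03]), 'force': array([ 0.37509908, -0.63897118, -0.28278998]), 'wrist_torque': array([-0.03656399, -0.00379146,  0.00921314]), 'gripper_width': 85.34990522095538}
scene {'vertical_fov': 57.40426091298617, 'cx': 316.07747114771263, 'cy': 242.13156072127472, 'R': array([[ 7.99371712e-03,  9.99967804e-01,  7.01121396e-04],
       [ 8.60071353e-01, -6.51771239e-03, -5.10132127e-01],
       [-5.10111134e-01,  4.68086635e-03, -8.60095763e-01]]), 't': array([  46.67010084, -485.96006283, 1385.34260575])}
side {'vertical_fov': 52.32052728268577, 'cx': 311.51310049337104, 'cy': 243.67962361412316, 'R': array([[ 0.99769639, -0.06782644, -0.00121628],
       [-0.04805309, -0.69395658, -0.71841156],
       [ 0.04788325,  0.71681507, -0.69561724]]), 't': array([-597.30989916,   44.24711213, 1125.10593172])}
wrist {'vertical_fov': 60.52930029645269, 'cx': 326.2809508892193, 'cy': 239.6721578880684, 'T_tool_cam': array([[ 9.99999373e-01, -1.11638874e-03,  9.24872516e-05,
         9.51665991e-01],
       [ 1.04972129e-03,  9.62698188e-01,  2.70575492e-01,
        -6.84647362e+01],
       [-3.91104741e-04, -2.70575225e-01,  9.62698756e-01,
        -1.43028911e+02],
       [ 0.00000000e+00,  0.00000000e+00,  0.00000000e+00,
         1.00000000e+00]])}
```

View pics/scene0.png

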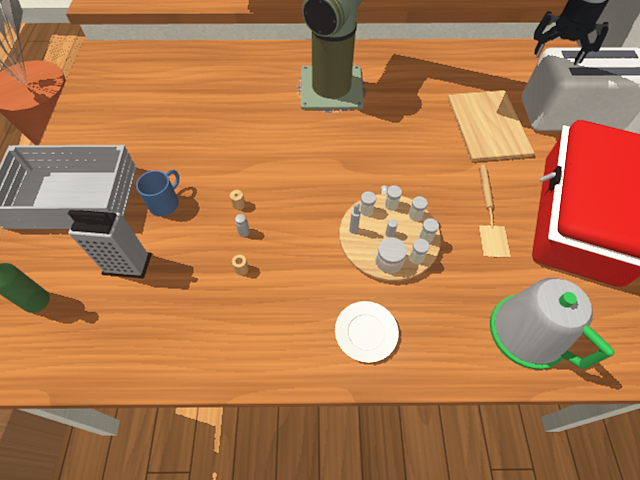

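View pics/side0.png

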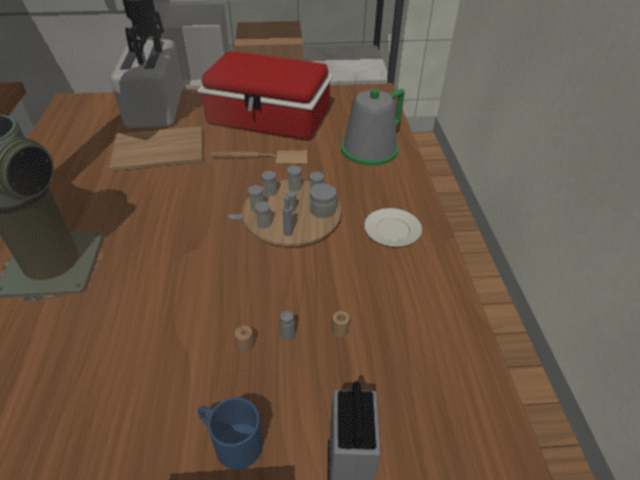

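View pics/wrist0.png

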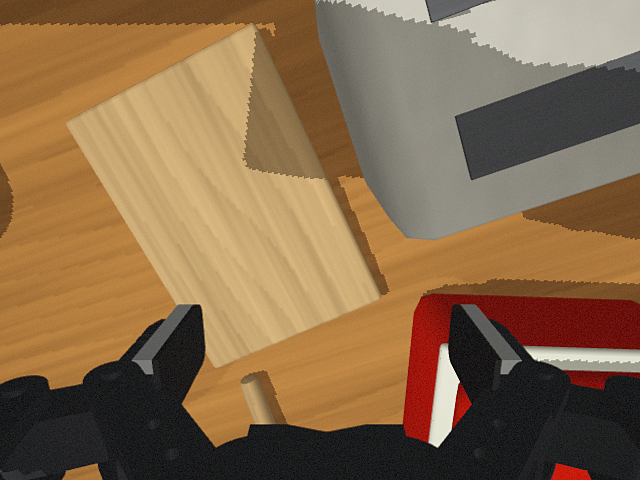

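The scene picture shows the carousel at about (390,235), the jam jar at (391,253), the post at (355,218), and the grips at (237,199) and (239,264) with the shaker between them. The lower grip seems to have the bigger hole. Next I locate these and enlarge the grips.

```bash
cat > loc.py <<'E'
from h import *
a=snap('scene','sceneA');b=snap('side','sideA')
C={'scene':cam('scene'),'side':cam('side')}
for n,z in [('carousel_base',0),('front_tongue',8),('jam_jar',84),('pin_seat',102),('grip_wide',0),('grip_narrow',0),('shaker',0),('plate',0),('spatula',0),('mug',0),('grater',0)]:
    P={}
    for c in C:
        r=finder.pinpoint(n,c)
        for k in r[:2]:
            u,v=k['point'][0]*640,k['point'][1]*480
            print(n,c,round(k['p'],2),np.round([u,v]),np.round(atz(C[c],u,v,z),1))
        if r:P[c]=(r[0]['point'][0]*640,r[0]['point'][1]*480)
    if len(P)==2: print('   tri',np.round(tri(C['scene'],P['scene'],C['side'],P['side']),1))
x=np.hstack([cv2.resize(a[180:280,215:260],None,fx=6,fy=6,interpolation=2),cv2.resize(b[300:360,225:355],None,fx=4,fy=10,interpolation=2)[:600]])
x=x[:,:,::-1]; cv2.imwrite('pics/grips.png',x)
print(status.observe()['time_s'])
E
python3 loc.py
```

```text
carousel_base scene 0.62 [392. 235.] [545.4 141.3   0. ]
carousel_base side 0.98 [292. 216.] [556.4 127.    0. ]
   tri [551.4 137.7  -2.5]
front_tongue scene 0.71 [384. 189.] [406.3 130.8   8. ]
front_tongue side 0.78 [234. 218.] [412.1 118.2   8. ]
   tri [407.6 129.3   2.9]
jam_jar scene 0.69 [391. 250.] [636.6 118.3  84. ]
jam_jar side 0.92 [324. 189.] [636.8 122.7  84. ]
jam_jar side 0.53 [392. 231.] [774.  -37.5  84. ]
   tri [637.1 118.3  86.6]
pin_seat scene 0.76 [353. 211.] [542.5  35.1 102. ]
pin_seat side 0.67 [286. 210.] [543.2  28.6 102. ]
   tri [542.   34.6  98.5]
grip_wide scene 0.57 [239. 272.] [ 645.9 -236.3    0. ]
grip_wide side 0.66 [342. 332.] [ 645.1 -236.9    0. ]
   tri [ 645.3 -236.4   -0.9]
grip_narrow scene 0.73 [240. 203.] [ 442.3 -250.5    0. ]
grip_narrow side 0.69 [248. 349.] [ 455.2 -265.     0. ]
   tri [ 448.  -255.    -4.5]
shaker scene 0.66 [244. 233.] [ 536.3 -233.7    0. ]
shaker side 0.64 [286. 332.] [ 531.1 -230.3    0. ]
   tri [ 5.333e+02 -2.324e+02 -2.000e-01]
plate scene 0.75 [370. 333.] [800.5  66.6   0. ]
plate side 0.6 [392. 230.] [802.3  56.4   0. ]
   tri [801.7  65.3  -5.4]
spatula scene 0.94 [487. 209.] [467.7 398.3   0. ]
spatula side 0.67 [259. 157.] [470.9 394.8   0. ]
   tri [4.696e+02 3.970e+02 1.000e-01]
mug scene 0.6 [162. 206.] [ 450.8 -454.4    0. ]
mug side 0.9 [240. 446.] [ 447.3 -456.7    0. ]
mug side 0.67 [322. 193.] [642.3 215.1   0. ]
   tri [ 447.4 -455.6   -3.7]
grater scene 0.67 [127. 262.] [ 616.6 -513.5    0. ]
grater scene 0.55 [367. 333.] [800.   60.7   0. ]
grater side 0.83 [351. 471.] [ 627.4 -509.     0. ]
grater side 0.25 [286. 210.] [543.6 150.1   0. ]
   tri [ 624.2 -510.6    9.2]
1.35
```

View pics/grips.png

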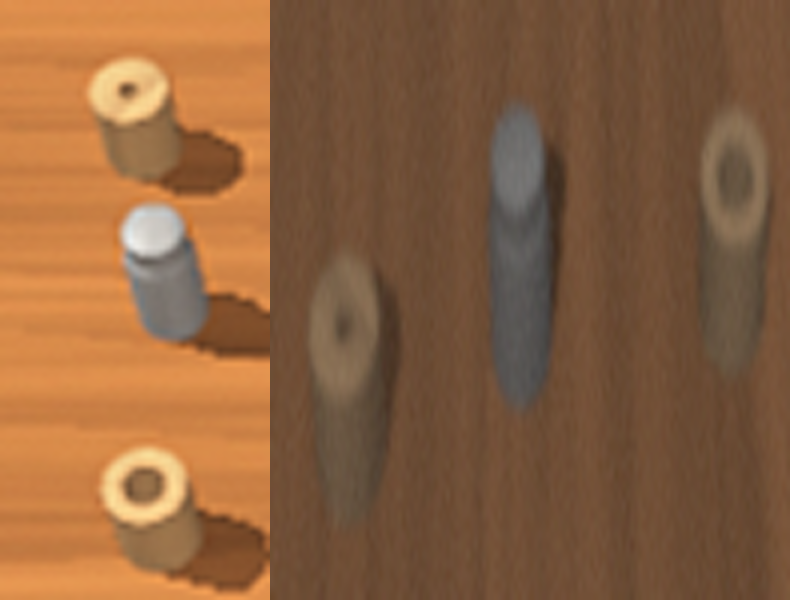

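The wide-bored grip is the far one, near (645,-236); its hole is clearly larger in both views. I will refine the carousel geometry and work out the hover move.

```bash
cat >> h.py <<'E'
def delta(target, frm=None):
    s=status.observe(); q=s['tcp_rot']; R=Rn.from_quat([q[1],q[2],q[3],q[0]]).as_matrix()
    p=np.array(s['eef_pos'] if frm is None else frm)
    return R.T@(np.array(target,float)-p)/10
E
python3 - <<'E'
from h import *
from scipy.optimize import least_squares
C={n:cam(n) for n in('scene','side')}
def mdl(p):
    ax,ay,ph,th=p; f=np.pi+ph
    A=np.array([ax,ay])
    T=A+145*np.array([np.cos(f),np.sin(f)])
    j=f+th; J=A+78*np.array([np.cos(j),np.sin(j)])
    k=j-np.pi/2; P=A+90*np.array([np.cos(k),np.sin(k)])
    return dict(front_tongue=[*T,8],jam_jar=[*J,84],pin_seat=[*P,102],carousel_base=[*A,0])
obs=[(n,c,np.array(finder.pinpoint(n,c)[0]['point'])*[640,480]) for n in mdl([0,0,0,0]) for c in ('scene','side') ]
r=least_squares(lambda p:np.concatenate([ (proj(C[c],mdl(p)[n])-o) for n,c,o in obs]),[553,130,0,3.1],loss='soft_l1')
print(r.x,np.round(r.fun.reshape(-1,2),1),mdl(r.x))
# overlay
for n in C:
    im=cv2.imread(f'pics/{n}A.png')
    for z in (24,):
        pts=[proj(C[n],[r.x[0]+125*np.cos(a),r.x[1]+125*np.sin(a),z]) for a in np.linspace(0,6.28,60)]
        im=cv2.resize(im,None,fx=4,fy=4,interpolation=2)
        cv2.polylines(im,[np.int32(np.array(pts)*4+2)],True,(0,0,255),1)
    for k,v in mdl(r.x).items():
        u=proj(C[n],v)*4+2; cv2.circle(im,tuple(np.int32(u)),4,(255,0,255),-1)
    P=np.array(mdl(r.x)['pin_seat']); u=proj(C[n],P+[0,0,34])*4+2; cv2.circle(im,tuple(np.int32(u)),4,(0,255,0),-1)
    c=np.int32(proj(C[n],[r.x[0],r.x[1],40])*4); cv2.imwrite(f'pics/car_{n}.png',im[c[1]-280:c[1]+280,c[0]-300:c[0]+300])
print(delta([645.5,-236.5,150],[189.486,542.883,231.282]),delta([645.5,-236.5,150]))
E
```

```text
[ 5.55640509e+02  1.27836723e+02 -3.16357493e-03  3.01937316e+00] [[-0.8  1.3]
 [-0.4 -2.6]
 [-0.3 -1.4]
 [-1.4  1.2]
 [ 1.5  0.6]
 [ 0.4 -2.8]
 [-5.   3.5]
 [-0.3 -0.2]] {'front_tongue': [np.float64(410.6412348234368), np.float64(128.29544082962812), 8], 'jam_jar': [np.float64(633.0281963621018), np.float64(118.08244825960092), 84], 'pin_seat': [np.float64(544.3855765707006), np.float64(38.543238076716406), 102], 'carousel_base': [np.float64(555.6405092290832), np.float64(127.8367232301993), 0]}
[-58.55796862  68.73746914   8.1276424 ] [-58.55915334  68.73731822   8.12895744]
```

View pics/car_scene.png

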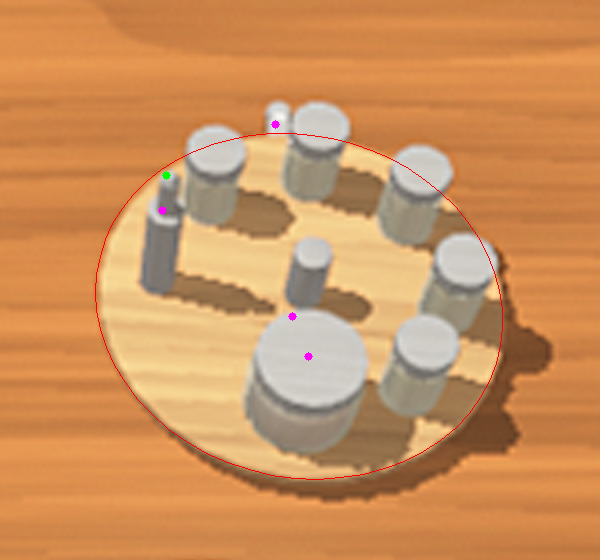

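View pics/car_side.png

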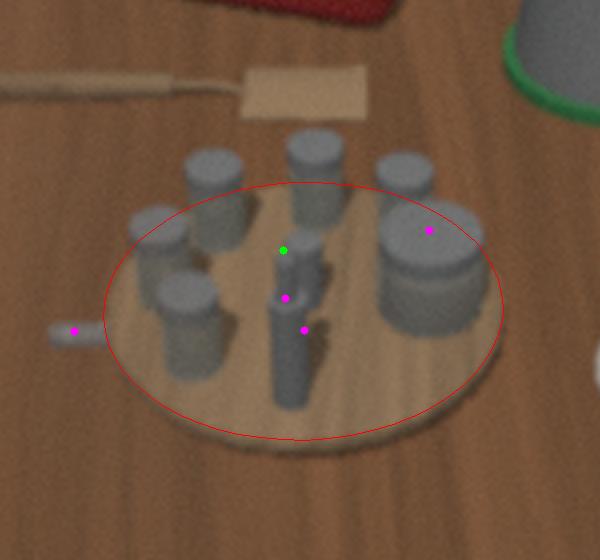

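The overlay fits well: deck rim, tongue, pin seat and jar lid all line up, putting the axis at about (556,128) and the pin at (544,38.5). Moving to hover over the wide grip.

jog_arm --steps '[{"dx":-1.95,"dy":2.29,"dz":0.2},{"dx":-1.95,"dy":2.29,"dz":0.2},{"dx":-1.95,"dy":2.29,"dz":0.2},{"dx":-1.95,"dy":2.29,"dz":0.2},{"dx":-1.95,"dy":2.29,"dz":0.2},{"dx":-1.95,"dy":2.29,"dz":0.2},{"dx":-1.95,"dy":2.29,"dz":0.2},{"dx":-1.95,"dy":2.29,"dz":0.2},{"dx":-1.95,"dy":2.29,"dz":0.2},{"dx":-1.95,"dy":2.29,"dz":0.2}]'

```text
$.steps[0]: bad value
```

jog_arm --steps '[{"dx":-1.95,"dy":2.29,"dz":0.2},{"dx":-1.95,"dy":2.29,"dz":0.2},{"dx":-1.95,"dy":2.29,"dz":0.2},{"dx":-1.95,"dy":2.29,"dz":0.2},{"dx":-1.95,"dy":2.29,"dz":0.2},{"dx":-1.95,"dy":2.29,"dz":0.2},{"dx":-1.95,"dy":2.29,"dz":0.2},{"dx":-1.95,"dy":2.29,"dz":0.2},{"dx":-1.95,"dy":2.29,"dz":0.2},{"dx":-1.95,"dy":2.29,"dz":0.2}]'

```text
$.steps[0]: bad value
```

jog_arm --steps '[{"dx":-1.95,"dy":2.29,"dz":0.4},{"dx":-1.95,"dy":2.29,"dz":0.4},{"dx":-1.95,"dy":2.29,"dz":0.4},{"dx":-1.95,"dy":2.29,"dz":0.4},{"dx":-1.95,"dy":2.29,"dz":0.4},{"dx":-1.95,"dy":2.29,"dz":0.4},{"dx":-1.95,"dy":2.29,"dz":0.4},{"dx":-1.95,"dy":2.29,"dz":0.4},{"dx":-1.95,"dy":2.29,"dz":0.4},{"dx":0}]'

```text
$.steps[0]: bad value
```

jog_arm --steps '[{"dx":-1.95,"dy":2.29,"dz":0.2,"rx":0,"ry":0,"rz":0,"claw":8.5},{"dx":-1.95,"dy":2.29,"dz":0.2,"rx":0,"ry":0,"rz":0,"claw":8.5},{"dx":-1.95,"dy":2.29,"dz":0.2,"rx":0,"ry":0,"rz":0,"claw":8.5},{"dx":-1.95,"dy":2.29,"dz":0.2,"rx":0,"ry":0,"rz":0,"claw":8.5},{"dx":-1.95,"dy":2.29,"dz":0.2,"rx":0,"ry":0,"rz":0,"claw":8.5},{"dx":-1.95,"dy":2.29,"dz":0.2,"rx":0,"ry":0,"rz":0,"claw":8.5},{"dx":-1.95,"dy":2.29,"dz":0.2,"rx":0,"ry":0,"rz":0,"claw":8.5},{"dx":-1.95,"dy":2.29,"dz":0.2,"rx":0,"ry":0,"rz":0,"claw":8.5},{"dx":-1.95,"dy":2.29,"dz":0.2,"rx":0,"ry":0,"rz":0,"claw":8.5},{"dx":-1.95,"dy":2.29,"dz":0.2,"rx":0,"ry":0,"rz":0,"claw":8.5}]'

```text
time_s: 2.58
eef_pos: [342.0, 282.1, 211.5]
tcp_rot: [0.0, 0.815, 0.579, 0.0]
force: [1.0, -0.0, -0.4]
gripper_width: 85.1
```

jog_arm --steps '[{"dx":-1.95,"dy":2.29,"dz":0.2,"rx":0,"ry":0,"rz":0,"claw":8.5},{"dx":-1.95,"dy":2.29,"dz":0.2,"rx":0,"ry":0,"rz":0,"claw":8.5},{"dx":-1.95,"dy":2.29,"dz":0.2,"rx":0,"ry":0,"rz":0,"claw":8.5},{"dx":-1.95,"dy":2.29,"dz":0.2,"rx":0,"ry":0,"rz":0,"claw":8.5},{"dx":-1.95,"dy":2.29,"dz":0.2,"rx":0,"ry":0,"rz":0,"claw":8.5},{"dx":-1.95,"dy":2.29,"dz":0.2,"rx":0,"ry":0,"rz":0,"claw":8.5},{"dx":-1.95,"dy":2.29,"dz":0.2,"rx":0,"ry":0,"rz":0,"claw":8.5},{"dx":-1.95,"dy":2.29,"dz":0.2,"rx":0,"ry":0,"rz":0,"claw":8.5},{"dx":-1.95,"dy":2.29,"dz":0.2,"rx":0,"ry":0,"rz":0,"claw":8.5},{"dx":-1.95,"dy":2.29,"dz":0.2,"rx":0,"ry":0,"rz":0,"claw":8.5}]'

```text
time_s: 3.42
eef_pos: [494.0, 22.3, 191.4]
tcp_rot: [0.0, 0.815, 0.579, 0.0]
force: [0.4, 0.0, 0.3]
gripper_width: 85.1
```

jog_arm --steps '[{"dx":-1.95,"dy":2.29,"dz":0.4,"rx":0,"ry":0,"rz":0,"claw":8.5},{"dx":-1.95,"dy":2.29,"dz":0.4,"rx":0,"ry":0,"rz":0,"claw":8.5},{"dx":-1.95,"dy":2.29,"dz":0.4,"rx":0,"ry":0,"rz":0,"claw":8.5},{"dx":-1.95,"dy":2.29,"dz":0.4,"rx":0,"ry":0,"rz":0,"claw":8.5},{"dx":-1.95,"dy":2.29,"dz":0.4,"rx":0,"ry":0,"rz":0,"claw":8.5},{"dx":-1.95,"dy":2.29,"dz":0.4,"rx":0,"ry":0,"rz":0,"claw":8.5},{"dx":-1.95,"dy":2.29,"dz":0.4,"rx":0,"ry":0,"rz":0,"claw":8.5},{"dx":-1.95,"dy":2.29,"dz":0.4,"rx":0,"ry":0,"rz":0,"claw":8.5},{"dx":-1.95,"dy":2.29,"dz":0.4,"rx":0,"ry":0,"rz":0,"claw":8.5},{"dx":-1.95,"dy":2.29,"dz":0.4,"rx":0,"ry":0,"rz":0,"claw":8.5}]'

```text
time_s: 4.25
eef_pos: [645.9, -237.2, 150.9]
tcp_rot: [-0.0, 0.815, 0.579, -0.0]
force: [1.3, 0.2, -0.1]
gripper_width: 84.8
```

```bash
cat > w.py <<'E'
import sys
from h import *
s=status.observe(); c=cam('wrist',s); snap('wrist',sys.argv[1])
print(s['eef_pos'],s['qpos'],s['time_s'])
for k in finder.pinpoint(sys.argv[2],'wrist')[:2]:
    u,v=k['point'][0]*640,k['point'][1]*480; print('pt',k['p'],u,v,atz(c,u,v,float(sys.argv[3])))
for k in finder.regions_of(sys.argv[2],'wrist')[:2]:
    m=k['mask'];print('mask',k['p'],np.array(k['bbox'])*[640,480,640,480],m.sum())
E
python3 w.py w1 grip_wide 0
```

```text
[ 645.94078191 -237.21365327  150.93154061] [-4.77556070e-01  5.07863148e-01  1.30981744e+00  2.11648002e-05
  1.32399828e+00 -1.71242346e+00] 4.25
pt 0.62 329.984 210.48 [ 639.67928373 -231.10365216    0.        ]
mask 0.68 [331.072 219.12   56.128  62.208] 2424
```

View pics/w1.png

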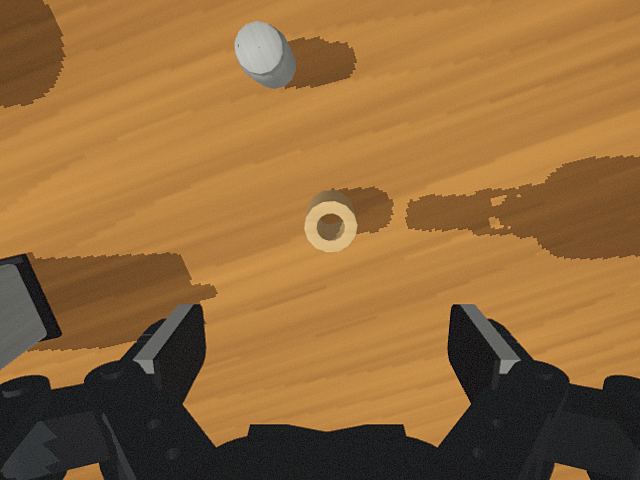

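The wide grip's ring is near (330,226) with the shaker well clear at (262,50). I will measure the ring centre at z=45.

```bash
python3 - <<'E'
from h import *
c=cam('wrist'); im=cv2.imread('pics/w1.png')
sub=im[180:270,290:385]; hsv=cv2.cvtColor(sub,cv2.COLOR_BGR2HSV)
m=((hsv[...,2]>200)&(hsv[...,1]<130)).astype(np.uint8)
n,l,st,ce=cv2.connectedComponentsWithStats(m); k=1+np.argmax(st[1:,4]); print(st[k])
ct=max(cv2.findContours((l==k).astype(np.uint8),cv2.RETR_EXTERNAL,cv2.CHAIN_APPROX_NONE)[0],key=len)
e=cv2.fitEllipse(cv2.convexHull(ct)); u,v=e[0][0]+290,e[0][1]+180; print(e,u,v)
p=atz(c,u,v,45); print(p)
C={n:cam(n) for n in('scene','side')}
print(proj(C['scene'],p),proj(C['side'],p))
s=status.observe();print(s['eef_pos'],delta([p[0],p[1],10]))
E
```

```text
[  14   21   53   51 1434]
((40.1878662109375, 46.347251892089844), (51.08530044555664, 51.90542221069336), 96.12865447998047) 330.1878662109375 226.34725189208984
[ 639.53361454 -232.08794429   45.        ]
[238.55873777 260.46825495] [340.29548594 316.22327728]
[ 645.4255461  -237.78729739  150.04192045] [ 0.34088406 -0.72952258 14.00503354]
```

jog_arm --steps '[{"dx":0.1,"dy":-0.2,"dz":1.4,"rx":0,"ry":0,"rz":0,"claw":8.5},{"dx":0.1,"dy":-0.2,"dz":1.4,"rx":0,"ry":0,"rz":0,"claw":8.5},{"dx":0.1,"dy":-0.2,"dz":1.4,"rx":0,"ry":0,"rz":0,"claw":8.5},{"dx":0,"dy":0,"dz":1.4,"rx":0,"ry":0,"rz":0,"claw":8.5},{"dx":0,"dy":0,"dz":1.4,"rx":0,"ry":0,"rz":0,"claw":8.5},{"dx":0,"dy":0,"dz":0,"rx":0,"ry":0,"rz":0,"claw":8.5},{"dx":0,"dy":0,"dz":0,"rx":0,"ry":0,"rz":0,"claw":8.5},{"dx":0,"dy":0,"dz":0,"rx":0,"ry":0,"rz":0,"claw":8.5},{"dx":0,"dy":0,"dz":0,"rx":0,"ry":0,"rz":0,"claw":8.5},{"dx":0,"dy":0,"dz":0,"rx":0,"ry":0,"rz":0,"claw":8.5}]'

```text
time_s: 5.23
eef_pos: [641.6, -231.5, 82.7]
tcp_rot: [0.001, 0.815, 0.579, 0.001]
force: [0.1, 0.2, 0.5]
gripper_width: 84.8
```

```bash
python3 w.py w2 grip_wide 0; python3 - <<'E'
from h import *
C={n:cam(n) for n in('scene','side')}
print(tri(C['scene'],(239.2,261.2),C['side'],(341.2,318)))
c=cam('wrist'); im=cv2.imread('pics/w2.png')
r0,r1,c0,c1=220,345,260,400
sub=im[r0:r1,c0:c1]; hsv=cv2.cvtColor(sub,cv2.COLOR_BGR2HSV)
m=((hsv[...,2]>200)&(hsv[...,1]<130)).astype(np.uint8)
n,l,st,ce=cv2.connectedComponentsWithStats(m); k=1+np.argmax(st[1:,4]); print(st[k])
ct=max(cv2.findContours((l==k).astype(np.uint8),cv2.RETR_EXTERNAL,cv2.CHAIN_APPROX_NONE)[0],key=len)
e=cv2.fitEllipse(cv2.convexHull(ct)); u,v=e[0][0]+c0,e[0][1]+r0; print(e,u,v)
p=atz(c,u,v,45); print(p)
s=status.observe();print(s['eef_pos'],delta([p[0],p[1],10]))
E
```

```text
[ 641.59638117 -231.50555889   82.69119583] [-4.73013228e-01  5.65723959e-01  1.37443804e+00  2.16488622e-05
  1.19892825e+00 -1.70794666e+00] 5.2333
pt 0.63 324.67199999999997 246.384 [ 640.82309953 -231.21322012    0.        ]
mask 0.73 [321.6   260.352  71.424  86.496] 4816
[ 640.35796703 -231.99699645   40.45675193]
[ 28  44  62  43 511]
((62.32662582397461, 54.71818542480469), (62.4608039855957, 68.24999237060547), 95.65055847167969) 322.3266258239746 274.7181854248047
[ 640.03603877 -231.8990278    45.        ]
[ 641.10761946 -231.32170381   82.10329015] [-0.08849349 -0.09180693  7.2102289 ]
```

View pics/w2.png

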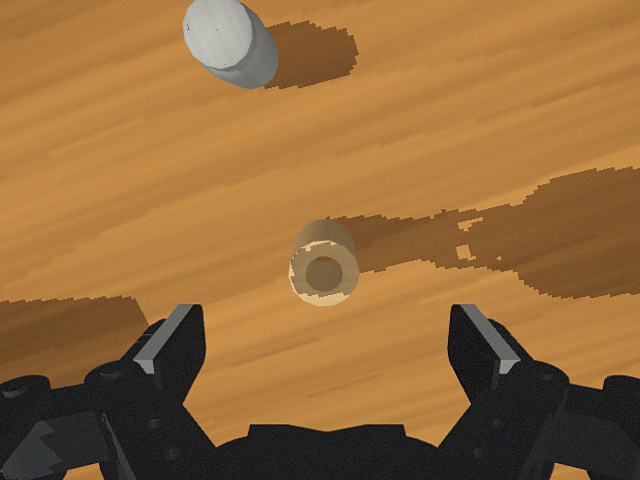

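The ring centre is near (323,274); the wrist and static cameras agree on (640,-232). Descending to z≈10 and closing.

jog_arm --steps '[{"dx":-0.1,"dy":-0.1,"dz":1.2,"rx":0,"ry":0,"rz":0,"claw":8.5},{"dx":0,"dy":0,"dz":1.2,"rx":0,"ry":0,"rz":0,"claw":8.5},{"dx":0,"dy":0,"dz":1.2,"rx":0,"ry":0,"rz":0,"claw":8.5},{"dx":0,"dy":0,"dz":1.2,"rx":0,"ry":0,"rz":0,"claw":8.5},{"dx":0,"dy":0,"dz":1.2,"rx":0,"ry":0,"rz":0,"claw":8.5},{"dx":0,"dy":0,"dz":1.2,"rx":0,"ry":0,"rz":0,"claw":8.5},{"dx":0,"dy":0,"dz":0,"rx":0,"ry":0,"rz":0,"claw":8.5},{"dx":0,"dy":0,"dz":0,"rx":0,"ry":0,"rz":0,"claw":6},{"dx":0,"dy":0,"dz":0,"rx":0,"ry":0,"rz":0,"claw":4},{"dx":0,"dy":0,"dz":0,"rx":0,"ry":0,"rz":0,"claw":3}]'

```text
time_s: 6.22
eef_pos: [640.3, -232.1, 10.3]
tcp_rot: [0.001, 0.815, 0.579, 0.0]
force: [1.1, -0.3, -0.5]
gripper_width: 51.4
```

jog_arm --steps '[{"dx":0,"dy":0,"dz":0,"rx":0,"ry":0,"rz":0,"claw":2.5},{"dx":0,"dy":0,"dz":0,"rx":0,"ry":0,"rz":0,"claw":2},{"dx":0,"dy":0,"dz":0,"rx":0,"ry":0,"rz":0,"claw":2},{"dx":0,"dy":0,"dz":0,"rx":0,"ry":0,"rz":0,"claw":2},{"dx":0,"dy":0,"dz":0,"rx":0,"ry":0,"rz":0,"claw":2},{"dx":0,"dy":0,"dz":-0.2,"rx":0,"ry":0,"rz":0,"claw":2},{"dx":0,"dy":0,"dz":-0.8,"rx":0,"ry":0,"rz":0,"claw":2},{"dx":0,"dy":0,"dz":-1.5,"rx":0,"ry":0,"rz":0,"claw":2},{"dx":0,"dy":0,"dz":-2.5,"rx":0,"ry":0,"rz":0,"claw":2},{"dx":0,"dy":0,"dz":-2.5,"rx":0,"ry":0,"rz":0,"claw":2}]'

```text
time_s: 7.05
eef_pos: [638.3, -231.1, 84.5]
tcp_rot: [-0.001, 0.815, 0.579, -0.001]
force: [0.5, -0.5, 0.0]
gripper_width: 32.6
```

```bash
python3 w.py w3 grip_wide 0; python3 -c "
from h import *
C=cam('scene')
s=status.observe(); print(s['force'],s['gripper_width'])
print(delta([544.4,38.5,s['eef_pos'][2]]))"
```

```text
[ 638.2660797  -231.07102377   84.49964943] [-4.74683486e-01  5.60723971e-01  1.37806494e+00  2.47302409e-06
  1.20583865e+00 -1.70963391e+00] 7.05
pt 0.94 327.42400000000004 301.488 [ 670.63805068 -240.61683946    0.        ]
mask 0.57 [327.68  333.6   108.288 148.416] 12442
[-0.04993157 -0.19535757 -0.50166427] 32.39652507128379
[ 22.41018175 -18.14162351  -0.15907194]
```

View pics/w3.png

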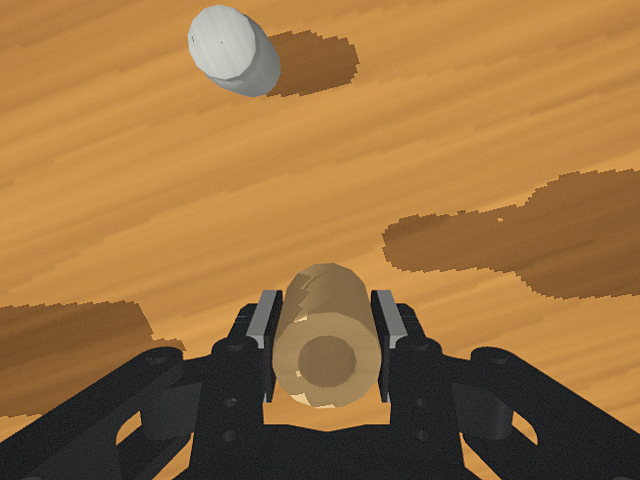

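Grip is held, bore visible at (327,361). Moving over the pin: first compute its offset in the tool.

```bash
python3 -c "
from h import *
m=imaging.camera_model('wrist');T=np.array(m['T_tool_cam']);f=240/np.tan(np.radians(m['vertical_fov'])/2)
for u,v in((327.5,361),(326.5,360)):
    d=T[:3,:3]@np.array([(u-m['cx'])/f,(v-m['cy'])/f,1]);o=T[:3,3];print(o+d*(-35-o[2])/d[2])
s=status.observe();print(s['eef_pos'],delta([544.4,38.5,165]))"
```

```text
[  1.28466293  -0.6038006  -35.        ]
[  0.98746456  -0.9409033  -35.        ]
[ 641.85711137 -232.86344047   88.72144019] [ 22.40200535 -18.08484201  -7.78671219]
```

jog_arm --steps '[{"dx":0.5,"dy":-0.4,"dz":-0.8,"rx":0,"ry":0,"rz":0,"claw":2},{"dx":1.1,"dy":-0.9,"dz":-0.8,"rx":0,"ry":0,"rz":0,"claw":2},{"dx":1.3,"dy":-1.0,"dz":-0.8,"rx":0,"ry":0,"rz":0,"claw":2},{"dx":1.3,"dy":-1.1,"dz":-0.8,"rx":0,"ry":0,"rz":0,"claw":2},{"dx":1.3,"dy":-1.1,"dz":-0.8,"rx":0,"ry":0,"rz":0,"claw":2},{"dx":1.3,"dy":-1.1,"dz":-0.8,"rx":0,"ry":0,"rz":0,"claw":2},{"dx":1.3,"dy":-1.1,"dz":-0.8,"rx":0,"ry":0,"rz":0,"claw":2},{"dx":1.3,"dy":-1.1,"dz":-0.8,"rx":0,"ry":0,"rz":0,"claw":2},{"dx":1.3,"dy":-1.1,"dz":-0.8,"rx":0,"ry":0,"rz":0,"claw":2},{"dx":1.3,"dy":-1.1,"dz":-0.6,"rx":0,"ry":0,"rz":0,"claw":2}]'

```text
time_s: 8.03
eef_pos: [583.0, -83.9, 161.8]
tcp_rot: [-0.001, 0.815, 0.579, -0.001]
force: [-0.1, -0.2, -0.2]
gripper_width: 32.6
```

jog_arm --steps '[{"dx":1.3,"dy":-1.1,"dz":0,"rx":0,"ry":0,"rz":0,"claw":2},{"dx":1.3,"dy":-1.1,"dz":0,"rx":0,"ry":0,"rz":0,"claw":2},{"dx":1.3,"dy":-1.1,"dz":0,"rx":0,"ry":0,"rz":0,"claw":2},{"dx":1.3,"dy":-1.1,"dz":0,"rx":0,"ry":0,"rz":0,"claw":2},{"dx":1.3,"dy":-1.1,"dz":0,"rx":0,"ry":0,"rz":0,"claw":2},{"dx":1.3,"dy":-1.1,"dz":0,"rx":0,"ry":0,"rz":0,"claw":2},{"dx":1.3,"dy":-0.8,"dz":0,"rx":0,"ry":0,"rz":0,"claw":2},{"dx":1.2,"dy":-0.6,"dz":0,"rx":0,"ry":0,"rz":0,"claw":2},{"dx":0,"dy":0,"dz":0,"rx":0,"ry":0,"rz":0,"claw":2},{"dx":0,"dy":0,"dz":0,"rx":0,"ry":0,"rz":0,"claw":2}]'

```text
time_s: 8.87
eef_pos: [542.6, 38.9, 161.9]
tcp_rot: [0.0, 0.815, 0.58, -0.0]
force: [-0.7, 0.3, 0.4]
gripper_width: 33.0
```

```bash
cat > cmp.py <<'E'
import sys
from h import *
t=sys.argv[1]
s=status.observe(); print(s['eef_pos'],s['time_s'],s['force'],s['gripper_width'])
C={n:cam(n) for n in('scene','side')}
tiles=[]
for n in C:
    im=snap(n,n+t)[:,:,::-1]
    c=np.int32(proj(C[n],[*s['eef_pos'][:2],120])); 
    tiles.append(cv2.resize(im[c[1]-50:c[1]+50,c[0]-33:c[0]+33],None,fx=6,fy=6,interpolation=2))
    for th in ('pin_seat','grip_wide','jam_jar'):
        for k in finder.pinpoint(th,n)[:1]:
            u,v=np.array(k['point'])*[640,480]; print(n,th,round(k['p'],2),round(u,1),round(v,1))
cv2.imwrite(f'pics/cmp{t}.png',np.hstack(tiles))
E
python3 cmp.py 5; python3 w.py w5 pin_seat 102
```

```text
[542.59827188  38.92520606 161.91986059] 8.8667 [-0.69746397  0.32975499  0.37221707] 33.01024540495208
scene pin_seat 0.61 356.7 209.3
scene grip_wide 0.86 358.5 199.6
scene jam_jar 0.91 392.3 251.2
side pin_seat 0.62 287.0 207.0
side grip_wide 0.53 286.3 189.7
side jam_jar 0.57 323.4 188.9
[543.09773942  37.6559592  162.26927382] [-8.97482652e-02  2.09365710e-01  1.68822282e+00 -6.32259237e-05
  1.24395019e+00 -1.32373380e+00] 9.2667
pt 0.93 332.288 263.616 [546.01967443  40.96770105 102.        ]
mask 0.85 [460.224 185.904 359.616 371.808] 99870
```

View pics/cmp5.png

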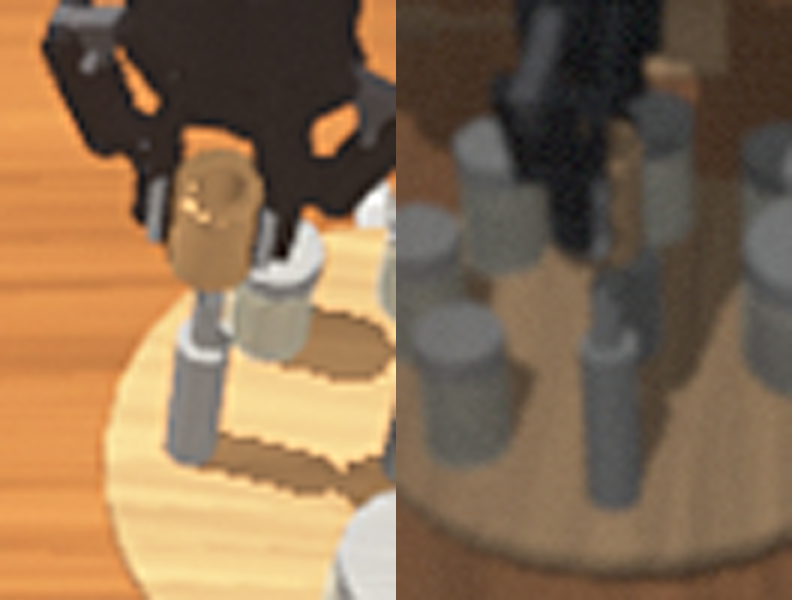

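View pics/w5.png

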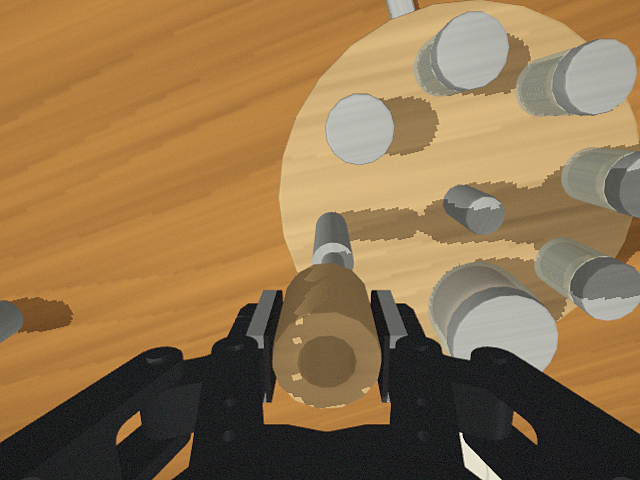

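```bash
cat > ov.py <<'E'
import sys
from h import *
t,w,px,py=sys.argv[1],sys.argv[2],float(sys.argv[3]),float(sys.argv[4])
s=status.observe(); q=s['tcp_rot'];R=Rn.from_quat([q[1],q[2],q[3],q[0]]).as_matrix();e=np.array(s['eef_pos']);print(e)
C={'scene':(cam('scene'),f'pics/scene{t}.png'),'side':(cam('side'),f'pics/side{t}.png'),'wrist':(cam('wrist',s),f'pics/{w}.png')}
off=np.array([1.1,-.7]); g=e+R@np.array([off[0],off[1],10]); print('grip bottom',g)
def circ(x,y,z,r): return [[x+r*np.cos(a),y+r*np.sin(a),z] for a in np.linspace(0,2*np.pi,40)]
tiles=[]
for n,(c,f) in C.items():
    im=cv2.imread(f);k=2 if n=='wrist' else 6
    im=cv2.resize(im,None,fx=k,fy=k,interpolation=2)
    for pts,col in((circ(*g,17),(0,0,255)),(circ(*(g+[0,0,45]),17),(0,0,255)),(circ(px,py,102,11),(255,0,0)),(circ(px,py,24,11),(255,0,0)),(circ(px,py,102,6),(0,255,0)),(circ(px,py,130,6),(0,255,0))):
        P=np.array([proj(c,p) for p in pts]); cv2.polylines(im,[np.int32(P*k+k/2)],True,col,1)
    cc=np.int32(proj(c,[px,py,110])*k)
    y0=max(0,cc[1]-300);tiles.append(im[y0:y0+600,cc[0]-130:cc[0]+130])
cv2.imwrite('pics/ov.png',np.hstack(tiles))
E
python3 ov.py 5 w5 544.4 38.5
```

```text
[542.98599975  37.91600079 162.27546428]
grip bottom [542.68819241  39.18483596 152.27539587]
```

View pics/ov.png

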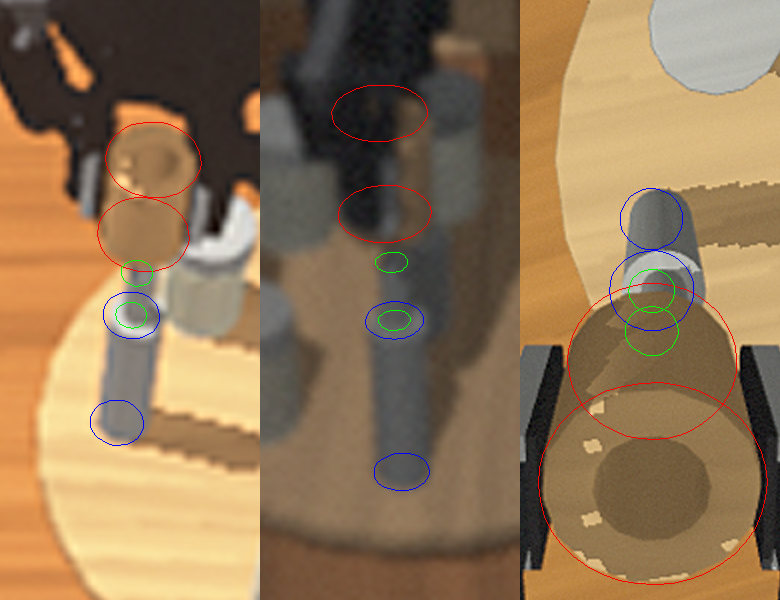

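```bash
python3 -c "
import cv2,numpy as np
a=cv2.imread('pics/w5.png')[195:295,270:390]; b=cv2.imread('pics/scene5.png')[165:245,325:375]
a=cv2.resize(a,None,fx=4,fy=4,interpolation=2)
b=cv2.resize(b,None,fx=6,fy=6,interpolation=2)
o=np.zeros((480,780,3),np.uint8);o[:400,:480]=a;o[:480,480:780]=b
cv2.imwrite('pics/z5.png',o)"
```

```text
(no output)
```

View pics/z5.png

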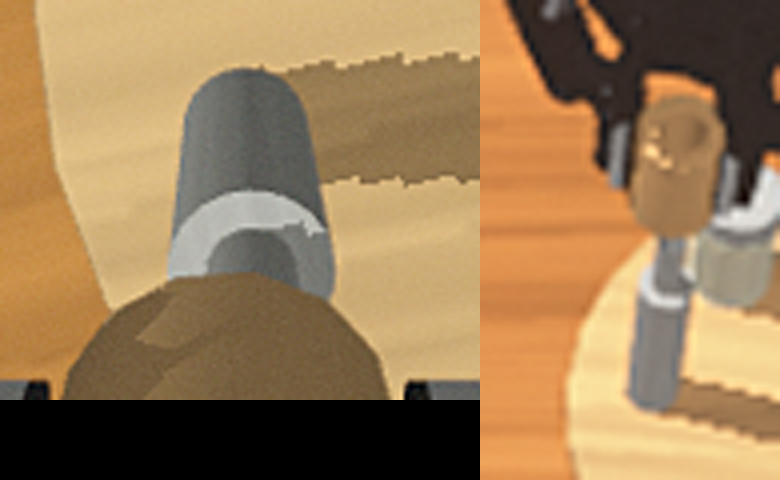

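```bash
python3 -c "
import cv2,numpy as np
im=cv2.imread('pics/scene5.png')
for r in (190,195,198,200,202,204,206,208,212,216,220,224,228):
    print(r,' '.join('%3d,%3d'%(p[2],p[0]) for p in im[r,346:368]))"
```

```text
190  76, 67 133,125 127,119  62, 52  85, 39 161, 77 226,116 255,151 245,131 151, 75 159, 81 161, 81 160, 82 157, 78 163, 82 167, 83 168, 85 176, 88 160, 79  99, 62  62, 57  47, 33
195 181,104 135,134 104, 99  61, 27 151, 72 188, 97 175, 89 172, 87 168, 84 165, 83 159, 79 156, 78 159, 79 160, 81 161, 81 166, 83 169, 84 154, 74 110, 68 111,108 145,138 114,107
198 224, 78 226, 77 232, 77 200, 70 152, 75 177, 91 172, 86 168, 83 164, 82 159, 80 156, 78 158, 80 160, 80 160, 80 161, 81 166, 83 168, 81 132, 63  97, 88 141,135 121,112  75, 64
200 228, 81 229, 80 230, 80 226, 83 201, 88 170, 90 166, 84 165, 83 160, 80 158, 79 157, 79 158, 80 160, 79 161, 80 162, 81 163, 81 165, 77 142, 81 129,121 151,145 172,164 224,216
202 207, 73 207, 71 207, 70 209, 69 205, 72 188, 77 171, 81 159, 79 154, 76 156, 78 158, 78 159, 78 159, 80 158, 78 161, 79 163, 81 153, 91 153,130 184,178 209,200 210,201 213,206
204 222, 79 223, 80 223, 80 222, 79 223, 78 223, 75 230, 83 229,106 178,104 134, 91 153, 92 153, 95 152,100 185,111 206,134 176,137 175,147 162,141 138,127 130,121 121,112 121,111
206 226, 81 226, 82 
[... 539 characters left out ...]
 245,143 249,144 240,141 157,133 133,126 136,124 140,128 151,137 163,152 162,152 143,138 132,109 227,129 253,146 248,145 242,151 237,153 231,146 213,138 217,138
220 249,154 249,154 251,154 253,155 224,145 131,130 137,128 135,122 132,119 133,120 134,121 130,119 116,117 216,130 255,153 249,149 246,146 246,148 246,148 245,146 245,147 245,146
224 245,144 246,145 250,144 242,143 159,135 138,131 137,125 133,120 132,120 133,120 131,120 122,117 166,118 245,140 252,154 248,152 247,150 248,151 247,151 248,151 248,153 248,154
228 250,157 252,159 254,158 226,146 130,130 139,127 134,122 131,118 134,122 134,122 131,121 126,113 142, 91 159, 75 208,105 247,137 244,136 242,133 240,128 246,141 252,155 250,152
```

```bash
python3 -c "
import cv2,numpy as np
from h import *
im=cv2.imread('pics/side5.png')
for r in (186,188,190,192,194,196,198,200,202,204,206,208,212,216,220,224,228):
    print(r,' '.join('%3d,%3d'%(p[2],p[0]) for p in im[r,274:302]))
s=status.observe();c=cam('wrist',s);p=atz(c,332.8,262.7,102);print(s['eef_pos'],p,delta(p)*10)
C=cam('side');
for z in(24,102,130,152,197):print(z,proj(C,[545,41,z]),proj(C,[543,41,z]))"
```

```text
186  92, 82  86, 77  77, 66  57, 51  37, 36  29, 29  25, 28  22, 22  20, 23  32, 34  44, 42  56, 58  67, 67  76, 62  94, 60  99, 64  94, 55  86, 52  86, 61  88, 77  91, 86  94, 87  92, 86  97, 89  91, 83  91, 83  87, 77  83, 66
188  90, 81  86, 78  81, 71  65, 61  42, 44  34, 34  29, 33  32, 32  32, 36  31, 33  43, 44  60, 63  69, 69  67, 57  84, 59  95, 58  97, 61  89, 56  82, 55  86, 71  90, 81  92, 87  92, 86  95, 88  93, 85  88, 80  85, 75  80, 62
190  91, 82  88, 78  80, 72  74, 66  51, 48  32, 36  28, 30  35, 38  27, 30  27, 29  44, 43  66, 66  77, 77  74, 69  78, 59  84, 54  89, 55  88, 55  83, 60  84, 68  90, 85  94, 88  93, 84  90, 81  89, 79  86, 71  85, 62  78, 50
192  90, 81  89, 80 100, 79 109, 80  95, 67  67, 51  50, 43  43, 39  37, 34  41, 38  61, 59  81, 83  91, 90  85, 71  88, 59  97, 63  94, 60  87, 56  78, 60  72, 66  75, 73  80, 70  81, 63  78, 53  82, 56  80, 51  81, 51  75, 46
194  97, 86 104, 83 123, 86 132, 84 130, 80 119, 75 104, 67  87, 58  76, 51  74, 53  75, 57  81, 66  79, 60  80, 54  92, 60  90, 57  86, 63  80, 66  71, 66  73, 72  66, 69  72, 65  79, 64 
[... 2494 characters left out ...]
3, 59 117, 73 132, 82 135, 84 139, 87 139, 85 137, 86
228 139, 88 139, 85 143, 92 144, 89 144, 89 143, 90 143, 89 143, 86 136, 85 110, 78  88, 80  85, 85  90, 90  87, 87  88, 87  88, 86  79, 77  75, 76  76, 66  95, 65 119, 75 135, 86 132, 81 136, 85 139, 86 139, 87 138, 86 136, 87
[542.98599975  37.91600079 162.27546428] [545.51740996  41.64629142 102.        ] [ 4.35972931  1.15760287 60.27526371]
24 [287.84690522 232.07816972] [287.00723054 232.11756339]
102 [286.6479228  206.83690585] [285.76708341 206.87604731]
130 [286.18840755 197.16308128] [285.29178896 197.20207223]
152 [285.81567686 189.3162661 ] [284.90625808 189.35511306]
197 [285.01922338 172.54913755] [284.08244981 172.58761104]
```

```bash
python3 -c "
import cv2
b=cv2.imread('pics/side5.png')[165:245,250:330]
cv2.imwrite('pics/z6.png',cv2.resize(b,None,fx=7,fy=7,interpolation=2))"
```

```text
(no output)
```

View pics/z6.png

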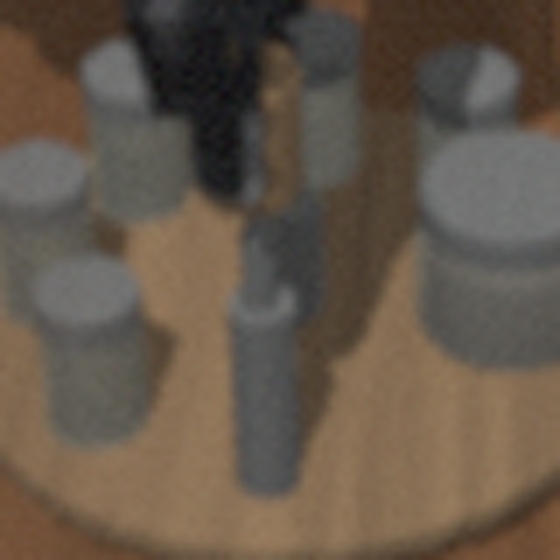

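All three views agree: the pin axis lies about 3 mm in tool +x and 2 mm in tool +y from the grip axis. Correcting, then descending just above the tip (bottom at about 142) and looking again.

jog_arm --steps '[{"dx":0.1,"dy":0.06,"dz":0.2,"rx":0,"ry":0,"rz":0,"claw":2},{"dx":0.11,"dy":0.06,"dz":0.2,"rx":0,"ry":0,"rz":0,"claw":2},{"dx":0.11,"dy":0.07,"dz":0.2,"rx":0,"ry":0,"rz":0,"claw":2},{"dx":0,"dy":0,"dz":0.2,"rx":0,"ry":0,"rz":0,"claw":2},{"dx":0,"dy":0,"dz":0.2,"rx":0,"ry":0,"rz":0,"claw":2},{"dx":0,"dy":0,"dz":0,"rx":0,"ry":0,"rz":0,"claw":2},{"dx":0,"dy":0,"dz":0,"rx":0,"ry":0,"rz":0,"claw":2},{"dx":0,"dy":0,"dz":0,"rx":0,"ry":0,"rz":0,"claw":2},{"dx":0,"dy":0,"dz":0,"rx":0,"ry":0,"rz":0,"claw":2},{"dx":0,"dy":0,"dz":0,"rx":0,"ry":0,"rz":0,"claw":2}]'

```text
time_s: 10.25
eef_pos: [545.9, 40.6, 152.5]
tcp_rot: [0.0, 0.815, 0.579, 0.0]
force: [-0.3, -0.6, 0.1]
gripper_width: 32.5
```

```bash
python3 - <<'E'
from h import *
s=status.observe(); print(s['eef_pos'],s['force'],s['time_s'])
a=snap('wrist','w7')[195:345,260:400];b=snap('scene','scene7')[165:245,325:375]
a=cv2.resize(a,None,fx=3,fy=3,interpolation=2)
b=cv2.resize(b,None,fx=6,fy=6,interpolation=2)
o=np.zeros((480,780,3),np.uint8);o[:450,:420]=a;o[:480,480:780]=b
cv2.imwrite('pics/z7.png',o[:,:,::-1])
im=cv2.imread('pics/scene7.png')
for r in (194,196,198,200,202,208,216,220,224,228):
    print(r,' '.join('%3d'%(p[2]) for p in im[r,346:368]))
E
```

```text
[545.89628179  40.62511833 152.46141995] [-0.34111893 -0.58469764  0.13197484] 10.25
194  48 104 151 112  50  96 187 254 239 155 162 163 161 161 163 167 170 174 175 132  55  54
196  59 115 134  83  58 147 192 175 167 192 203 165 168 169 168 173 176 173 147 112 125 146
198 213 148 120  72  85 163 184 172 170 167 158 154 156 159 160 163 166 170 131  91 144 130
200 223 215 200 177 170 141 179 171 170 163 162 158 159 159 162 165 168 165 120  90 146 119
202 206 207 210 200 182 176 172 170 164 160 157 155 159 161 162 164 168 149 110 122 140 111
208 224 222 225 234 245 249 253 242 151 124 139 145 152 185 182 145 164 162 161 158 159 162
216 245 244 245 249 239 157 131 136 140 151 164 162 143 130 226 253 249 242 236 231 211 216
220 249 249 251 254 223 129 138 134 132 132 132 129 114 218 255 248 246 245 245 245 245 245
224 244 245 250 241 159 136 136 132 133 133 132 121 166 244 252 248 247 247 247 248 248 248
228 250 252 255 224 129 140 133 131 134 135 131 125 142 158 207 247 243 243 241 246 253 250
```

View pics/z7.png

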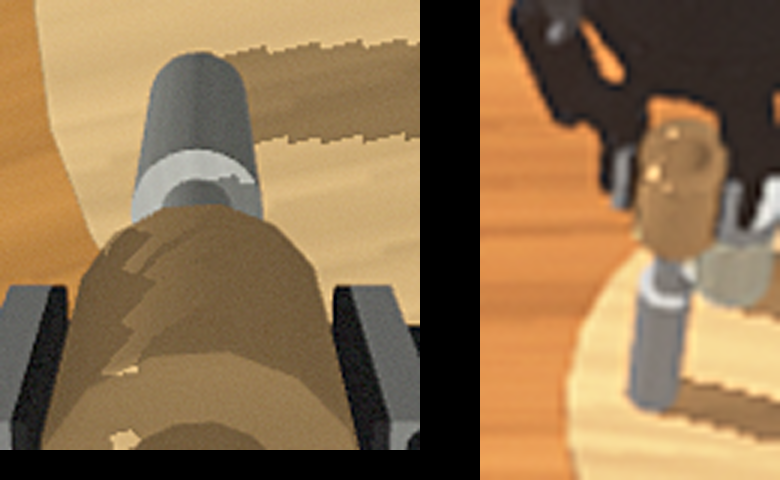

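Wrist and scene views now show the grip coaxial with the post (columns 326/326, 357/357). Descending.

jog_arm --steps '[{"dx":0,"dy":0,"dz":0.2,"rx":0,"ry":0,"rz":0,"claw":2},{"dx":0,"dy":0,"dz":0.2,"rx":0,"ry":0,"rz":0,"claw":2},{"dx":0,"dy":0,"dz":0.2,"rx":0,"ry":0,"rz":0,"claw":2},{"dx":0,"dy":0,"dz":0.2,"rx":0,"ry":0,"rz":0,"claw":2},{"dx":0,"dy":0,"dz":0.2,"rx":0,"ry":0,"rz":0,"claw":2},{"dx":0,"dy":0,"dz":0.2,"rx":0,"ry":0,"rz":0,"claw":2},{"dx":0,"dy":0,"dz":0.2,"rx":0,"ry":0,"rz":0,"claw":2},{"dx":0,"dy":0,"dz":0.2,"rx":0,"ry":0,"rz":0,"claw":2},{"dx":0,"dy":0,"dz":0,"rx":0,"ry":0,"rz":0,"claw":2},{"dx":0,"dy":0,"dz":0,"rx":0,"ry":0,"rz":0,"claw":2}]'

```text
time_s: 11.18
eef_pos: [545.7, 40.6, 136.1]
tcp_rot: [-0.0, 0.815, 0.579, -0.0]
force: [0.2, 0.1, 0.0]
gripper_width: 32.5
```

```bash
cat > z.py <<'E'
import sys
from h import *
s=status.observe(); print(s['eef_pos'],s['force'],s['wrist_torque'],s['time_s'],s['gripper_width'])
a=snap('wrist','w'+sys.argv[1])[195:345,260:400];b=snap('scene','scene'+sys.argv[1])
c=np.int32(proj(cam('scene'),s['eef_pos'])); b=b[c[1]-35:c[1]+45,c[0]-25:c[0]+25]
a=cv2.resize(a,None,fx=3,fy=3,interpolation=2)
b=cv2.resize(b,None,fx=6,fy=6,interpolation=2)
o=np.zeros((480,780,3),np.uint8);o[:450,:420]=a;o[:480,480:780]=b
cv2.imwrite('pics/z%s.png'%sys.argv[1],o[:,:,::-1])
E
python3 z.py 8
```

```text
[545.66612915  40.62869041 136.08657814] [0.18457328 0.09916398 0.03466603] [ 0.00155036 -0.02992688 -0.02700772] 11.1833 32.49516162607198
```

View pics/z8.png

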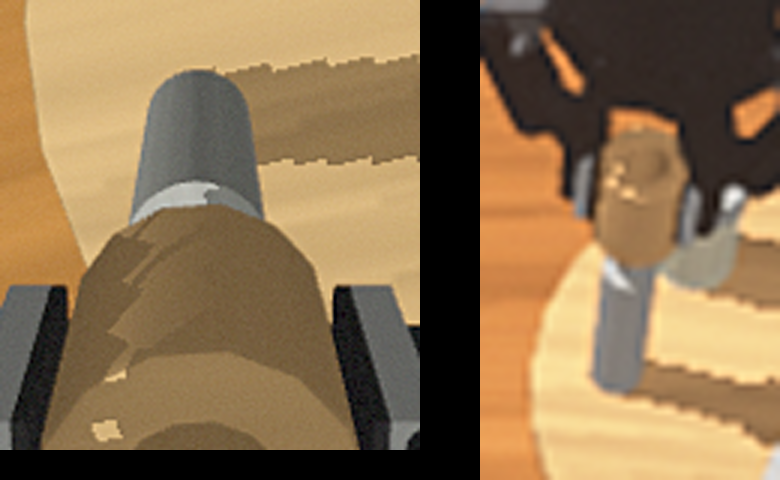

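No contact forces at bottom height 126 (below the pin tip at 136), so the pin is inside the bore. Going on down to the shoulder.

jog_arm --steps '[{"dx":0,"dy":0,"dz":0.3,"rx":0,"ry":0,"rz":0,"claw":2},{"dx":0,"dy":0,"dz":0.3,"rx":0,"ry":0,"rz":0,"claw":2},{"dx":0,"dy":0,"dz":0.3,"rx":0,"ry":0,"rz":0,"claw":2},{"dx":0,"dy":0,"dz":0.3,"rx":0,"ry":0,"rz":0,"claw":2},{"dx":0,"dy":0,"dz":0.3,"rx":0,"ry":0,"rz":0,"claw":2},{"dx":0,"dy":0,"dz":0.3,"rx":0,"ry":0,"rz":0,"claw":2},{"dx":0,"dy":0,"dz":0.2,"rx":0,"ry":0,"rz":0,"claw":2},{"dx":0,"dy":0,"dz":0.1,"rx":0,"ry":0,"rz":0,"claw":2},{"dx":0,"dy":0,"dz":0,"rx":0,"ry":0,"rz":0,"claw":2},{"dx":0,"dy":0,"dz":0,"rx":0,"ry":0,"rz":0,"claw":2}]'

```text
time_s: 12.12
eef_pos: [545.8, 40.6, 115.3]
tcp_rot: [-0.0, 0.815, 0.579, -0.0]
force: [0.2, 0.5, -1.0]
gripper_width: 32.5
```

```bash
python3 z.py 9
```

```text
[545.80557692  40.62762401 115.25745327] [ 0.17281766  0.45107448 -1.02049104] [ 0.01963083  0.02473824 -0.00175959] 12.1167 32.52005969911226
```

View pics/z9.png

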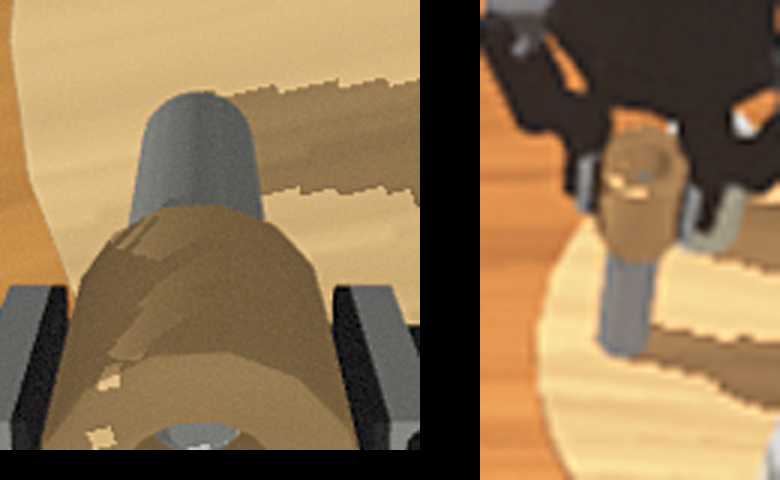

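jog_arm --steps '[{"dx":0,"dy":0,"dz":0.1,"rx":0,"ry":0,"rz":0,"claw":2},{"dx":0,"dy":0,"dz":0.1,"rx":0,"ry":0,"rz":0,"claw":2},{"dx":0,"dy":0,"dz":0.1,"rx":0,"ry":0,"rz":0,"claw":2},{"dx":0,"dy":0,"dz":0.0,"rx":0,"ry":0,"rz":0,"claw":2},{"dx":0,"dy":0,"dz":0,"rx":0,"ry":0,"rz":0,"claw":2},{"dx":0,"dy":0,"dz":0,"rx":0,"ry":0,"rz":0,"claw":2},{"dx":0,"dy":0,"dz":0,"rx":0,"ry":0,"rz":0,"claw":2},{"dx":0,"dy":0,"dz":0,"rx":0,"ry":0,"rz":0,"claw":2},{"dx":0,"dy":0,"dz":0,"rx":0,"ry":0,"rz":0,"claw":2},{"dx":0,"dy":0,"dz":0,"rx":0,"ry":0,"rz":0,"claw":2}]'

```text
time_s: 13.05
eef_pos: [546.1, 40.6, 112.7]
tcp_rot: [0.0, 0.815, 0.579, 0.0]
force: [-0.1, 0.1, 5.5]
gripper_width: 32.5
```

jog_arm --steps '[{"dx":0,"dy":0,"dz":0.05,"rx":0,"ry":0,"rz":0,"claw":2},{"dx":0,"dy":0,"dz":0.05,"rx":0,"ry":0,"rz":0,"claw":2},{"dx":0,"dy":0,"dz":0,"rx":0,"ry":0,"rz":0,"claw":2},{"dx":0,"dy":0,"dz":0.0,"rx":0,"ry":0,"rz":0,"claw":2},{"dx":0,"dy":0,"dz":0,"rx":0,"ry":0,"rz":0,"claw":2},{"dx":0,"dy":0,"dz":0,"rx":0,"ry":0,"rz":0,"claw":2},{"dx":0,"dy":0,"dz":0,"rx":0,"ry":0,"rz":0,"claw":2},{"dx":0,"dy":0,"dz":0,"rx":0,"ry":0,"rz":0,"claw":2},{"dx":0,"dy":0,"dz":0,"rx":0,"ry":0,"rz":0,"claw":2},{"dx":0,"dy":0,"dz":0,"rx":0,"ry":0,"rz":0,"claw":2}]'

```text
time_s: 13.88
eef_pos: [546.7, 40.5, 112.6]
tcp_rot: [0.001, 0.815, 0.579, 0.001]
force: [-1.5, -0.5, 8.8]
gripper_width: 32.6
```

```bash
python3 z.py 10; python3 cmp.py 10
```

```text
[546.73022853  40.51252683 112.63574867] [-1.4548764  -0.51311402  8.78235198] [-0.0034117   0.28813847  0.0617335 ] 13.8833 32.641567581933565
[546.73160779  40.51086204 112.67253419] 13.9833 [-1.73922265 -0.17140055  7.95949596] 32.475994044531234
scene pin_seat 0.87 356.9 209.4
scene grip_wide 0.51 355.7 212.6
scene jam_jar 0.59 391.9 249.7
side pin_seat 0.63 285.5 210.7
side grip_wide 0.51 291.3 209.2
side jam_jar 0.8 324.3 187.2
```

View pics/z10.png

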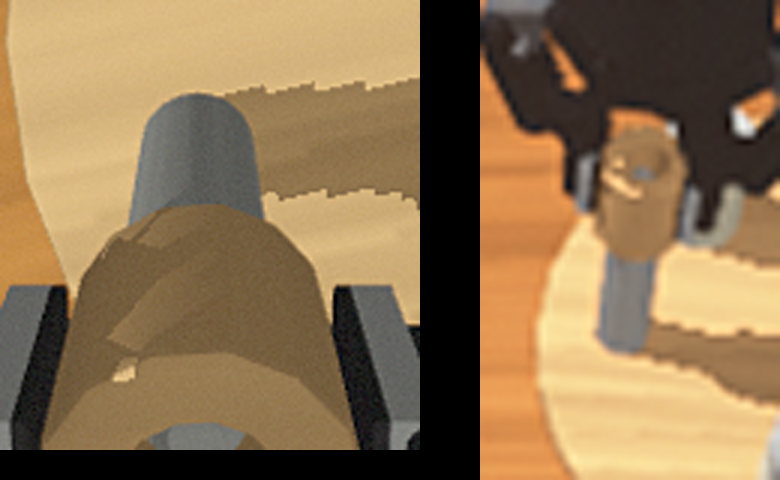

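View pics/cmp10.png

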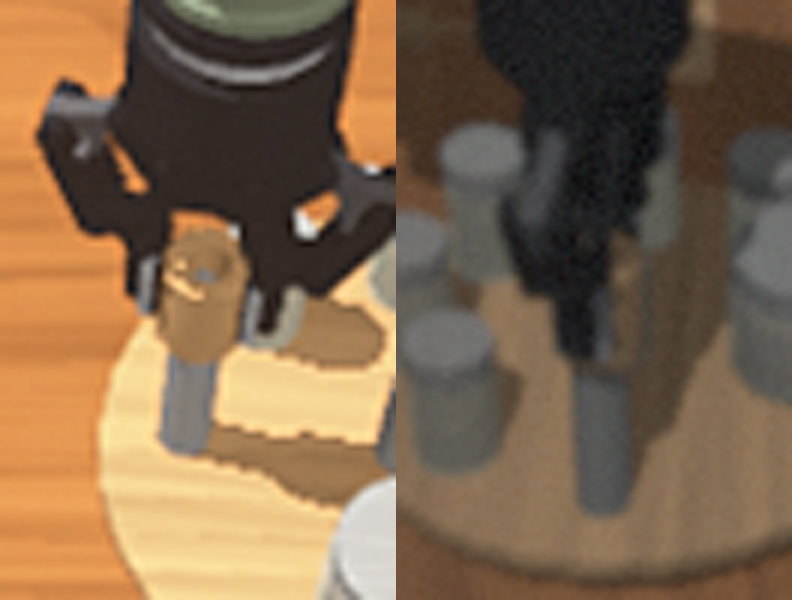

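The grip is seated: z stopped near 112.6 with 8 N upward and the pin shows in the bore. I will turn clockwise (about -3.02 rad) around the near side, checking the force after each arc.

```bash
cat > arc.py <<'E'
import sys
from h import *
# args: Ax Ay th0 dth n
Ax,Ay,th0,dth,n=map(float,sys.argv[1:6]);n=int(n)
s=status.observe();q=s['tcp_rot'];R=Rn.from_quat([q[1],q[2],q[3],q[0]]).as_matrix()
R=np.array([[.3296,.9441,0],[.9441,-.3296,0],[0,0,-1]])
cur=np.array([0,0.]);acc=np.zeros(2)
for i in range(1,n+1):
    t=th0+dth*i; w=90*np.array([np.cos(t)-np.cos(th0),np.sin(t)-np.sin(th0)])
    tool=(R.T@[*w,0])[:2]/10; d=np.round(tool-acc,2); acc+=d; print(i,d)
E
python3 arc.py 557.6 131.1 -1.695 -0.1 30
```

```text
1 [-0.14 -0.89]
2 [-0.06 -0.9 ]
3 [ 0.03 -0.89]
4 [ 0.13 -0.9 ]
5 [ 0.21 -0.87]
6 [ 0.3  -0.85]
7 [ 0.38 -0.81]
8 [ 0.46 -0.78]
9 [ 0.54 -0.72]
10 [ 0.6  -0.66]
11 [ 0.67 -0.6 ]
12 [ 0.73 -0.54]
13 [ 0.77 -0.45]
14 [ 0.82 -0.38]
15 [ 0.85 -0.29]
16 [ 0.88 -0.21]
17 [ 0.89 -0.12]
18 [ 0.9  -0.03]
19 [0.89 0.06]
20 [0.89 0.15]
21 [0.87 0.24]
22 [0.84 0.32]
23 [0.8  0.41]
24 [0.76 0.48]
25 [0.71 0.56]
26 [0.64 0.62]
27 [0.59 0.69]
28 [0.51 0.74]
29 [0.43 0.79]
30 [0.35 0.83]
```

jog_arm --steps '[{"dx":-0.14,"dy":-0.89,"dz":-0.05,"rx":0,"ry":0,"rz":0,"claw":2},{"dx":-0.06,"dy":-0.9,"dz":0,"rx":0,"ry":0,"rz":0,"claw":2},{"dx":0.03,"dy":-0.89,"dz":0,"rx":0,"ry":0,"rz":0,"claw":2},{"dx":0.13,"dy":-0.9,"dz":0.0,"rx":0,"ry":0,"rz":0,"claw":2},{"dx":0.21,"dy":-0.87,"dz":0,"rx":0,"ry":0,"rz":0,"claw":2},{"dx":0.3,"dy":-0.85,"dz":0,"rx":0,"ry":0,"rz":0,"claw":2},{"dx":0,"dy":0,"dz":0,"rx":0,"ry":0,"rz":0,"claw":2},{"dx":0,"dy":0,"dz":0,"rx":0,"ry":0,"rz":0,"claw":2},{"dx":0,"dy":0,"dz":0,"rx":0,"ry":0,"rz":0,"claw":2},{"dx":0,"dy":0,"dz":0,"rx":0,"ry":0,"rz":0,"claw":2}]'

```text
time_s: 15.22
eef_pos: [496.3, 62.6, 112.6]
tcp_rot: [-0.0, 0.815, 0.579, -0.001]
force: [-2.2, -1.3, 10.2]
gripper_width: 32.4
```

```bash
python3 cmp.py 11
```

```text
[496.3466265   62.56579665 112.64716404] 15.2167 [-2.19243318 -1.34500983 10.20821011] 32.38577837579125
scene pin_seat 0.58 363.7 192.7
scene grip_wide 0.81 363.8 194.8
scene jam_jar 0.68 373.3 244.1
side pin_seat 0.71 265.3 204.7
side grip_wide 0.64 266.0 203.6
side jam_jar 0.93 317.1 200.4
```

View pics/cmp11.png

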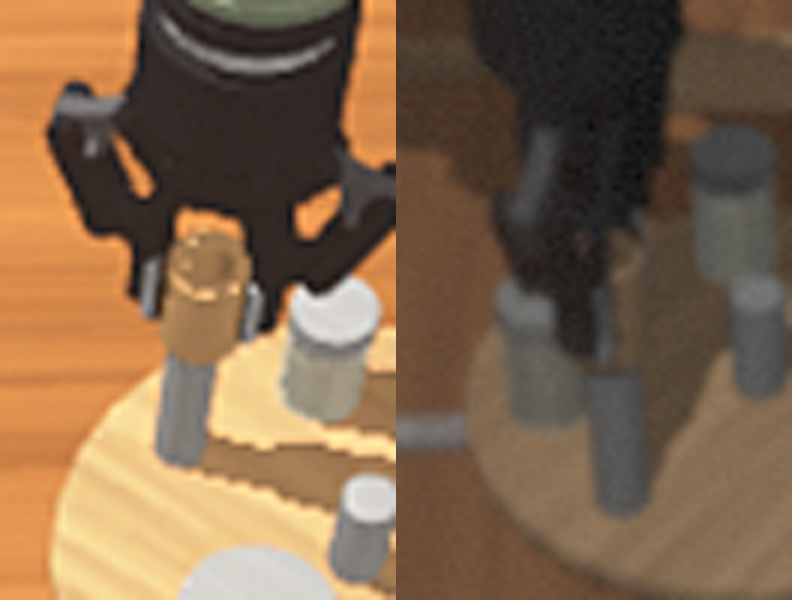

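The deck turned with the grip, forces are low. Continuing the arc.

jog_arm --steps '[{"dx":0.38,"dy":-0.81,"dz":-0.05,"rx":0,"ry":0,"rz":0,"claw":2},{"dx":0.46,"dy":-0.78,"dz":0,"rx":0,"ry":0,"rz":0,"claw":2},{"dx":0.54,"dy":-0.72,"dz":0,"rx":0,"ry":0,"rz":0,"claw":2},{"dx":0.6,"dy":-0.66,"dz":0.0,"rx":0,"ry":0,"rz":0,"claw":2},{"dx":0.67,"dy":-0.6,"dz":0,"rx":0,"ry":0,"rz":0,"claw":2},{"dx":0.73,"dy":-0.54,"dz":0,"rx":0,"ry":0,"rz":0,"claw":2},{"dx":0.77,"dy":-0.45,"dz":0,"rx":0,"ry":0,"rz":0,"claw":2},{"dx":0.82,"dy":-0.38,"dz":0,"rx":0,"ry":0,"rz":0,"claw":2},{"dx":0,"dy":0,"dz":0,"rx":0,"ry":0,"rz":0,"claw":2},{"dx":0,"dy":0,"dz":0,"rx":0,"ry":0,"rz":0,"claw":2}]'

```text
time_s: 16.45
eef_pos: [465.8, 127.2, 112.7]
tcp_rot: [-0.001, 0.815, 0.579, 0.0]
force: [-2.0, 1.1, 8.2]
gripper_width: 32.8
```

jog_arm --steps '[{"dx":0.85,"dy":-0.29,"dz":0,"rx":0,"ry":0,"rz":0,"claw":2},{"dx":0.88,"dy":-0.21,"dz":0,"rx":0,"ry":0,"rz":0,"claw":2},{"dx":0.89,"dy":-0.12,"dz":0,"rx":0,"ry":0,"rz":0,"claw":2},{"dx":0.9,"dy":-0.03,"dz":0.0,"rx":0,"ry":0,"rz":0,"claw":2},{"dx":0.89,"dy":0.06,"dz":0,"rx":0,"ry":0,"rz":0,"claw":2},{"dx":0.89,"dy":0.15,"dz":0,"rx":0,"ry":0,"rz":0,"claw":2},{"dx":0.87,"dy":0.24,"dz":0,"rx":0,"ry":0,"rz":0,"claw":2},{"dx":0.84,"dy":0.32,"dz":0,"rx":0,"ry":0,"rz":0,"claw":2},{"dx":0,"dy":0,"dz":0,"rx":0,"ry":0,"rz":0,"claw":2},{"dx":0,"dy":0,"dz":0,"rx":0,"ry":0,"rz":0,"claw":2}]'

```text
time_s: 17.28
eef_pos: [491.0, 192.7, 112.7]
tcp_rot: [-0.0, 0.815, 0.579, 0.001]
force: [0.5, 1.6, 6.4]
gripper_width: 32.9
```

jog_arm --steps '[{"dx":0.8,"dy":0.41,"dz":-0.02,"rx":0,"ry":0,"rz":0,"claw":2},{"dx":0.76,"dy":0.48,"dz":0,"rx":0,"ry":0,"rz":0,"claw":2},{"dx":0.71,"dy":0.56,"dz":0,"rx":0,"ry":0,"rz":0,"claw":2},{"dx":0.64,"dy":0.62,"dz":0.0,"rx":0,"ry":0,"rz":0,"claw":2},{"dx":0.59,"dy":0.69,"dz":0,"rx":0,"ry":0,"rz":0,"claw":2},{"dx":0.51,"dy":0.74,"dz":0,"rx":0,"ry":0,"rz":0,"claw":2},{"dx":0.43,"dy":0.79,"dz":0,"rx":0,"ry":0,"rz":0,"claw":2},{"dx":0,"dy":0,"dz":0,"rx":0,"ry":0,"rz":0,"claw":2},{"dx":0,"dy":0,"dz":0,"rx":0,"ry":0,"rz":0,"claw":2},{"dx":0,"dy":0,"dz":0,"rx":0,"ry":0,"rz":0,"claw":2}]'

```text
time_s: 18.12
eef_pos: [546.1, 219.6, 112.7]
tcp_rot: [-0.0, 0.815, 0.579, 0.0]
force: [1.6, 1.0, 5.0]
gripper_width: 32.9
```

```bash
cat > fit2.py <<'E'
import sys
from h import *
from scipy.optimize import least_squares
s=status.observe();print(s['eef_pos'],s['force'],s['time_s'])
C={n:cam(n) for n in('scene','side')}
tiles=[]
im={n:snap(n,n+sys.argv[1]) for n in C}
A=np.array([555.64,127.84]);
obs=[]
for n in C:
    for th in('jam_jar','front_tongue'):
        r=finder.pinpoint(th,n)
        if r:
            u=np.array(r[0]['point'])*[640,480]; print(n,th,round(r[0]['p'],2),u,atz(C[n],*u,84 if th=='jam_jar' else 8)); obs.append((n,th,u))
    k=4; I=cv2.resize(im[n][:,:,::-1],None,fx=k,fy=k,interpolation=2)
    for ang,col in((0,(0,0,255)),(0.128,(255,0,0)),(-.128,(255,0,0))):
        J=A+78*np.array([-np.cos(ang),-np.sin(ang)])
        P=np.array([proj(C[n],[J[0]+34*np.cos(a),J[1]+34*np.sin(a),84]) for a in np.linspace(0,6.283,60)]);cv2.polylines(I,[np.int32(P*k+k/2)],True,col,1)
    c=np.int32(proj(C[n],[A[0]-80,A[1],40])*k); tiles.append(I[c[1]-250:c[1]+250,c[0]-200:c[0]+200])
cv2.imwrite('pics/fit%s.png'%sys.argv[1],np.hstack(tiles))
E
python3 fit2.py 12
```

```text
[546.10773403 219.64989554 112.7417107 ] [1.63697602 0.97459038 4.97293403] 18.1167
scene jam_jar 0.66 [387.008 192.   ] [473.18813616 123.01050943  84.        ]
scene front_tongue 0.71 [383.104 190.992] [412.19569871 128.7583608    8.        ]
side jam_jar 0.68 [258.368 190.32 ] [478.68318997 129.76398683  84.        ]
side front_tongue 0.85 [231.424 213.888] [404.80497419 136.08907275   8.        ]
```

View pics/fit12.png

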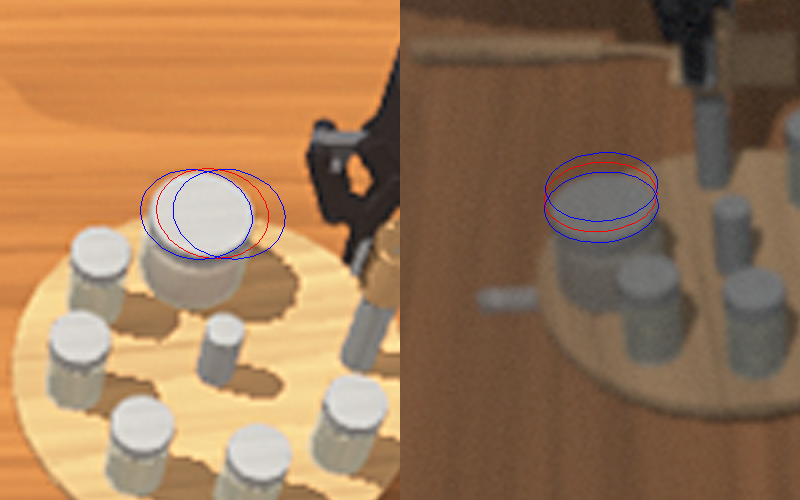

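Jar is about 7 mm short (scene lid at (387,192) left of the target outline). Turning about 0.1 rad more.

jog_arm --steps '[{"dx":0.1,"dy":0.2,"dz":0,"rx":0,"ry":0,"rz":0,"claw":2},{"dx":0.1,"dy":0.2,"dz":0,"rx":0,"ry":0,"rz":0,"claw":2},{"dx":0.09,"dy":0.2,"dz":0,"rx":0,"ry":0,"rz":0,"claw":2},{"dx":0.08,"dy":0.21,"dz":0.0,"rx":0,"ry":0,"rz":0,"claw":2},{"dx":0,"dy":0,"dz":0,"rx":0,"ry":0,"rz":0,"claw":2},{"dx":0,"dy":0,"dz":0,"rx":0,"ry":0,"rz":0,"claw":2},{"dx":0,"dy":0,"dz":0,"rx":0,"ry":0,"rz":0,"claw":2},{"dx":0,"dy":0,"dz":0,"rx":0,"ry":0,"rz":0,"claw":2},{"dx":0,"dy":0,"dz":0,"rx":0,"ry":0,"rz":0,"claw":2},{"dx":0,"dy":0,"dz":0,"rx":0,"ry":0,"rz":0,"claw":2}]'

```text
time_s: 19.25
eef_pos: [554.6, 219.9, 112.7]
tcp_rot: [-0.0, 0.815, 0.579, -0.0]
force: [-0.6, 0.9, 5.8]
gripper_width: 32.6
```

```bash
python3 fit2.py 13; python3 z.py 14
```

```text
[554.63955676 219.89553784 112.68231677] [-0.55772109  0.91550067  5.80239006] 19.25
scene jam_jar 0.85 [388.992 192.72 ] [475.4174778  127.66076798  84.        ]
scene front_tongue 0.55 [485.888 208.704] [471.67769596 391.08375185   8.        ]
side jam_jar 0.86 [255.872 189.408] [472.60554908 133.77993371  84.        ]
side front_tongue 0.6 [232.    213.216] [406.13195556 138.61623272   8.        ]
[554.66235263 219.89289462 112.69679616] [-0.53703725  1.05124808  6.63040345] [ 0.01430151  0.00939429 -0.07413415] 19.55 32.20553693231062
```

View pics/fit13.png

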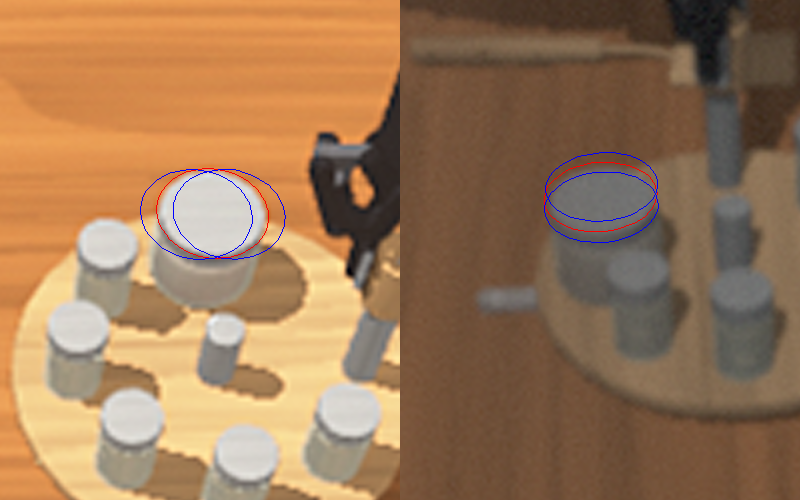

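View pics/w14.png

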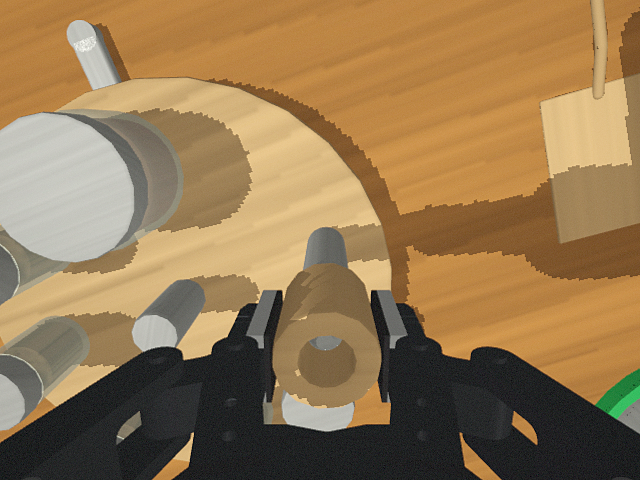

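The lid now coincides with the red target outline in the scene view, within about 2-3 mm in the side view. I'll cross-check with the wrist view, where the tongue (82,38) and the lid (about 58,187) both show.

```bash
python3 - <<'E'
from h import *
from scipy.optimize import least_squares
c=cam('wrist')
a=atz(c,82,30,8);b=atz(c,106,84,8);j=atz(c,58,187,84)
print(a,b,j)
d=(b-a)[:2];d/=np.linalg.norm(d); n=np.array([-d[1],d[0]]); print('dir',d,'jar off line',(j-a)[:2]@n)
# hub top & deck rim arc fits at z=24
rim=[(190,77),(250,92),(300,123),(350,175),(378,220),(391,275)]
P=np.array([atz(c,u,v,24)[:2] for u,v in rim])
r=least_squares(lambda p:np.hypot(P[:,0]-p[0],P[:,1]-p[1])-125,[556,129]);A=r.x;print('axis',A,r.fun)
t=a[:2]-A;u=t/np.linalg.norm(t);n=np.array([-u[1],u[0]]);print('tongue dist',np.linalg.norm(t),'phi',np.arctan2(-u[1],-u[0]),'jar side',(j[:2]-A)@n,'along',(j[:2]-A)@u)
E
```

```text
[399.27370441 133.59040319   8.        ] [428.4881062  133.02526456   8.        ] [477.13353517 128.99562617  84.        ]
dir [ 0.99981295 -0.0193409 ] jar off line -3.088038092544305
axis [556.8470939 128.6845969] [ 0.45162031  0.75617942 -0.71058942 -1.39310398  0.43420275  0.80967191]
tongue dist 157.64973838271595 phi -0.031123416040974343 jar side 2.169679092472148 along 79.68463263389573
```

All cross-checks put the jar 0-3 mm short in the same sense, so a 2 mm nudge.

jog_arm --steps '[{"dx":0.03,"dy":0.1,"dz":0,"rx":0,"ry":0,"rz":0,"claw":2},{"dx":0.04,"dy":0.1,"dz":0,"rx":0,"ry":0,"rz":0,"claw":2},{"dx":0,"dy":0,"dz":0,"rx":0,"ry":0,"rz":0,"claw":2},{"dx":0,"dy":0,"dz":0.0,"rx":0,"ry":0,"rz":0,"claw":2},{"dx":0,"dy":0,"dz":0,"rx":0,"ry":0,"rz":0,"claw":2},{"dx":0,"dy":0,"dz":0,"rx":0,"ry":0,"rz":0,"claw":2},{"dx":0,"dy":0,"dz":0,"rx":0,"ry":0,"rz":0,"claw":2},{"dx":0,"dy":0,"dz":0,"rx":0,"ry":0,"rz":0,"claw":2},{"dx":0,"dy":0,"dz":0,"rx":0,"ry":0,"rz":0,"claw":2},{"dx":0,"dy":0,"dz":0,"rx":0,"ry":0,"rz":0,"claw":2}]'

```text
time_s: 20.48
eef_pos: [556.5, 219.9, 112.7]
tcp_rot: [-0.0, 0.815, 0.579, -0.001]
force: [-0.3, 0.2, 7.2]
gripper_width: 32.7
```

```bash
python3 fit2.py 15; python3 z.py 16
```

```text
[556.48144094 219.86910875 112.69445977] [-0.2627664   0.15097924  7.245773  ] 20.4833
scene jam_jar 0.87 [389.504 192.816] [475.71888664 128.88481007  84.        ]
scene front_tongue 0.69 [385.92  189.792] [408.25043771 136.6254973    8.        ]
side jam_jar 0.73 [259.2   189.312] [480.65718687 133.59898402  84.        ]
side front_tongue 0.8 [233.92 216.48] [411.56864409 125.59078015   8.        ]
[556.43790846 219.86305221 112.6750482 ] [-0.34272817 -0.22056471  6.49010223] [ 0.04478536  0.16506953 -0.03828274] 20.7833 32.36752562912956
```

View pics/fit15.png

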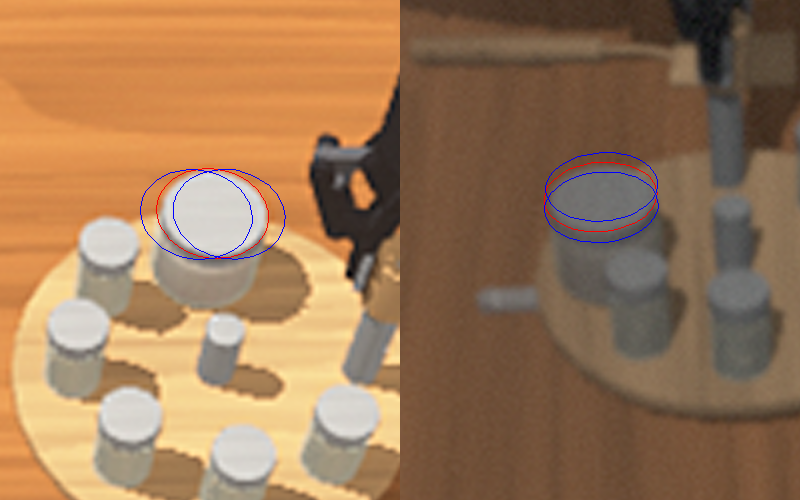

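View pics/scene16.png

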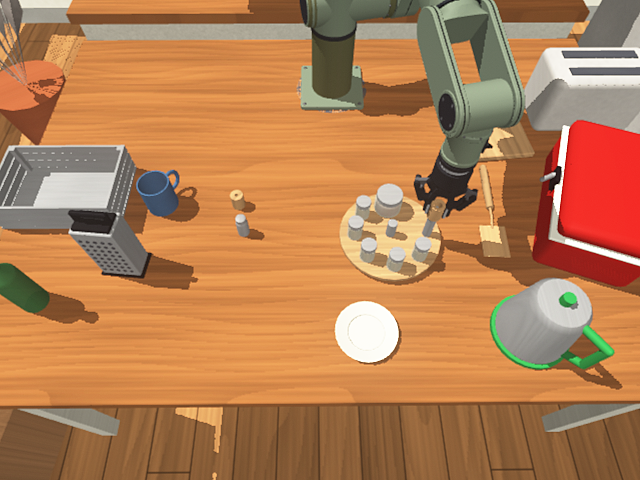

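View pics/w16.png

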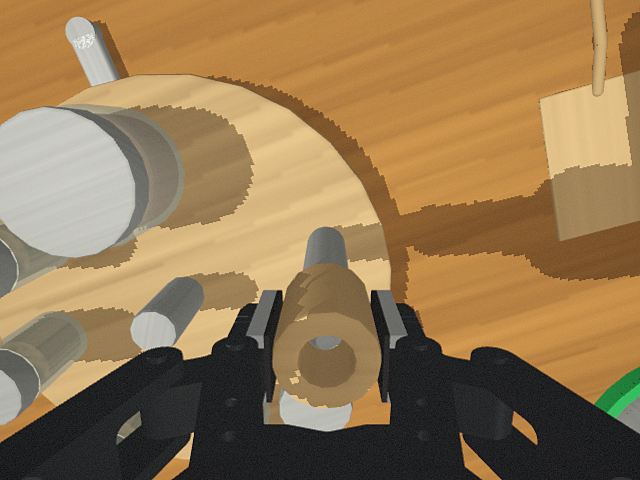

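The jar sits over the tongue, the grip is still held on the pin, and the narrow grip and bystanders stand where they were (narrow grip at (237,199), shaker at (242,226)). Handing in.

```bash
python3 -c "
from rig import env,status
print(env.close_job()); print(status.observe()['time_s'])"
```

```text
the job is handed in; nothing more can be done
None
the job is handed in; nothing more can be done
```

I fitted the wide-bored grip (the far one) onto the pin. I then turned the carousel about 3 rad clockwise until the jam jar stood over the front tongue, and handed in at about 20.8 s with the gripper still closed on the grip. No verdict was reported.

- **Grip on the pin:** it stopped on the shoulder with its underside at about 102.6 mm against the 102 mm seat, pressing with 6–7 N, and the pin shows inside the bore. I did not measure its sideways offset on the pin after the turn. The bore's play allows at most about 2.5 mm.
- **Jam jar:** the scene view puts it within about 1 mm of the tongue line. The side view and a hand-picked wrist measurement were each off by up to about 3 mm before a final 2 mm nudge, and the nudge was in the direction the wrist view called for. After the nudge the side finder still put the jar about 6 mm off the axis line I had fitted, in the opposite sense to the overlay drawn on that picture. I trusted the overlay. The limit is 10 mm.
- **Everything else:** the narrow grip and the five bystanders looked unmoved in the last scene picture. I did not measure their positions again.
- **Disagreement on the way:** before insertion, the grip was 3–4 mm off the pin, contrary to where the static cameras had first put the pin. I corrected this using all three views, and the grip then went on without noticeable sideways force.

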